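# Erect, load and lock a folding specimen box

### The arm

A 6-joint arm with a two-finger parallel gripper is mounted at the origin on a cart in front of the work surface, level with it; the furniture and walls round the work are solid. World frame = base frame: x ahead of the robot, y to its left, z up, the work surface at z = 0. Lengths are in mm, angles in rad, forces in N, time in s.
With the tool pointing down it reaches from about 250 to 775 mm from the base axis. Payload 4 kg.
Tool frame: the origin (TCP) lies on the centre line of the jaws, within the pads' length; the fingertips stand 19 mm ahead of it and the grasp point (between the pads) is the TCP; z points along the fingers, y is the direction in which the jaws open and shut (so a half turn about z gives the same grasp; the last joint's range is limited). The gripper opens to 94 mm and grips with 3 to 60 N. Pads are 16 mm wide; open, the fingers measure 119 mm over their backs; the gripper's body (75 mm by 177 mm) begins 78 mm behind the grasp point.
Start: joints at [-1.305, 0.087, 1.371, -0, 1.684, -0.103], TCP at [198.272, -513.04, 189.206] pointing down, gripper open.
Joint ranges: [-3.1, 3.1], [-0.76, 2.03], [0.27, 2.55], [-1.08, 4.22], [0.17, 2.65], [-2.57, 2.57]. Speed limits (rad/s): [2.79, 2.79, 3.14, 3.14, 3.14, 3.14].

### API

Orientations are given as a rotation vector (axis times angle).
In Python, from bench import ctrl gives the robot as it stands.
- The arm moves only by the tool play_rows, never from a script. Its argument "increments" is a list of rows, each a list of 7 numbers: the turn, a rotation vector about the tool's x, y, z in units of 5 degrees (1.0 is 5 degrees), then the shift along the tool's x, y, z in units of 30 mm (1.0 is 30 mm), then the finger opening in mm, from 0 to 94. A call has 1 to 5 rows; each row shifts and turns the commanded pose from where the row before left it, along the tool's axes as they then stand; what a row does not reach is not made up. A row lasts 1/12 s, in which the tool goes at most 41.7 mm and 7.16 degrees, less where a joint would pass 70% of its speed; a pose out of reach is approached as far as the arm can. A call is refused whole if a number of a shift passes 1 or a number of a turn 1, either way. A call with a gripper value outside its range is refused whole. The fingers move at their own pace and stop on an object; "newtons" is the grip in N (left out, the last holds). Time passes only in rows, so rows that do not move let the fingers close. It gives the time, the measured TCP pose, the force and the opening at its end, in the units of the state.
- ctrl.get_obs(): the state, without advancing time (a new reading comes with each control period).
- ctrl.read_camera(name): name is "scene" or "top" or "wrist"; returns a dict with "pixels" (400x640x3 uint8, red, green, blue), "camera_matrix" (3x3 intrinsics, pixels), "R" (3x3) and "t" (3): a world point X has camera coordinates R X + t; the wrist camera has in their place "tool_from_camera" (4x4, takes a point from camera to tool coordinates, whose origin is the TCP and whose axes are the flange's). Camera axes: x right, y down, z forward; pixel columns grow to the right and rows downward; lengths in mm; the calibration is good to about 2 mm. A picture is of the moment at which its call begins: read the wrist's pose just before it. There is no depth.
- ctrl.finish_job(): hands the job in, once; it reports no verdict.
Trained networks look in the newest picture that a camera, given by its name, has taken for a name from the list of things; names that differ only in an ending like _2 or _b are one class to them, and where a whole thing is asked for, a point or a joint stands for the part that bears it (a point fixed in the world has none). Each returns a list of dicts, best first, with "conf" (0 to 1); they miss things now and then, are a little off and sometimes report something else, mostly with a low value. They report only what shows in the picture. A call takes as long as a camera call.
- ctrl.boxes_of(name, camera): "box" ([centre column, centre row, width, height] in pixels, round what is visible of it).
- ctrl.place_of(name, camera): "pixel" ([column, row] in pixels: a listed point, or the origin of a listed thing).
The state is a dict: "t": time; "joint_positions": joint angles; "qvel": joint speeds; "effort": joint torques, N m; "ee_pos": TCP position; "tcp_rot": TCP orientation; "force": force on the tool from outside, world axes, zero at the start; "moment": the same for the moment, N m; "grip_width": opening from 0.0 (shut) to 1.0 (fully open).
Only numpy, scipy, OpenCV 4.12 (cv2) and the standard library are available. Lean on these libraries where they do the work, as an engineer would, in place of code of your own. Each camera call takes 0.05 s, during which the arm holds its last target.

### The job

Get the folding specimen box ready for transport: raise its three folded-out walls fully upright, then put all the reagent vials from the bench (there may be two or three) inside it. Then shut the lid fully, swing the steel hasp down flat over its staple, and push the orange-headed locking pin through the staple's loop, from either side, until its head is close to the loop. Leave the other things on the bench where they are.

Things in the scene. Friction and masses are not known exactly. Their poses are not given: they have to be found in the camera images.
- box: fixed box: plinth 124 x 164 x 42 mm, white back wall at +x up to z = 104 mm. Origin: centre of underside, on the worktop; x from front (robot side) to back, y left, z up. Inside floor z = 42 mm; inside with walls up: x -54 to 52, y -74 to 74 mm. Walls at front (-x), left (+y) and right (-y) fold outwards; the lid hinges on the back wall.
- front_wall (a joint): hinge of the front wall: 0 upright (stop), 1.57 folded out level. Hinge line along box y at x = -57, z = 42 mm. Stiff, stays where left (0.15 N m). Wall 6 mm thick, top at 61 mm. 146 mm long; two hand slots through it, 28 to 67 mm either side of its middle, 20 to 51 mm from the hinge. Outside, mid: steel bracket 52 mm wide standing out 37 mm, with the staple.
- left_wall (a joint): hinge of the left wall: 0 upright (stop), 1.57 folded out level. Hinge line along box x at y = +77, z = 42 mm. Stiff, stays where left (0.15 N m). Wall 6 mm thick, top at 61 mm. 102 mm long; one hand slot through it, 70 mm wide about its middle, 20 to 51 mm from the hinge.
- right_wall (a joint): hinge of the right wall: 0 upright (stop), 1.57 folded out level. Hinge line along box x at y = -77, z = 42 mm. Stiff, stays where left (0.15 N m). Wall 6 mm thick, top at 61 mm. 102 mm long; one hand slot through it, 70 mm wide about its middle, 20 to 51 mm from the hinge.
- front_bar (a point): middle of the front wall's rim bar: round, 10 mm diameter, axis 56 mm from the hinge line, parallel to it, as long as the wall; fingers reach through the slots beside it to straddle it
- left_bar (a point): middle of the left wall's rim bar: round, 10 mm diameter, axis 56 mm from the hinge line; fingers reach through the slot beside it to straddle it
- right_bar (a point): middle of the right wall's rim bar, as on the left wall
- lid (a joint): hinge of the blue lid: 0 shut, 1.57 standing straight up, opens backwards to 1.75. Hinge line along box y at x = +58, z = 104 mm (lid's underside). Plate 120 (from the hinge) x 164 x 8 mm, 150 g; stiff, stays where left (0.16 N m); can be pushed shut from behind, then from above.
- lid_edge (a point): middle of the upper (outer) front edge of the lid, 120 mm from the hinge line
- hasp (a joint): hinge of the steel hasp on the lid's front edge: 0 flat, continuing the lid forwards over the staple; 1.57 square to the lid on its outer side; up to 2.0. Hinge line parallel to the lid's, 120 mm from it, 6 mm above the lid's underside. Plate 44 long, 52 wide, 4 mm thick; slot 12 mm wide, 6 to 36 mm from the hinge, passes over the staple. Stiff (0.04 N m).
- hasp_tip (a point): middle of the free edge of the hasp, mid thickness; with lid and hasp shut the hasp's top face is at z = 112 mm
- loop (a point): centre of the staple's loop, on the front wall; with the wall upright at box x = -80, y = 0, z = 122 mm, axes as the box's. Upright wires 5 mm thick, 15 mm clear between them along box x, joined on top (underside z = 133 mm); opening above the shut hasp 15 wide, 21 mm high. The pin goes through along box y.
- pin: loose pin lying on the worktop: orange head 26 (x) x 18 x 18 mm, steel shaft 9 mm diameter, 60 mm long, along +x on the head's centre line. 50 g. Origin: centre of one 26 x 18 side of the head (underside). The head is thicker than the shaft, so it may lie with the tip about 4 degrees down.
- pin_head (a point): centre of the pin's head
- pin_shoulder (a point): where the shaft leaves the head, on the axis, 13 mm from the head's centre
- pin_tip (a point): end of the pin's shaft, on the axis, 73 mm from the head's centre
- vial_0: screw-cap reagent vial, white with green cap; 26 mm diameter, 49 mm tall (cap 22 mm diameter above 38 mm), 30 g; origin at the centre of its underside, z up its axis. May be absent (None). Rolls if it falls over.
- vial_1: screw-cap reagent vial, amber with red cap; 26 mm diameter, 49 mm tall (cap 22 mm diameter above 38 mm), 30 g; origin at the centre of its underside, z up its axis. May be absent (None). Rolls if it falls over.
- vial_2: screw-cap reagent vial, white with blue cap; 26 mm diameter, 49 mm tall (cap 22 mm diameter above 38 mm), 30 g; origin at the centre of its underside, z up its axis. May be absent (None). Rolls if it falls over.
- vial_3: screw-cap reagent vial, amber with purple cap; 26 mm diameter, 49 mm tall (cap 22 mm diameter above 38 mm), 30 g; origin at the centre of its underside, z up its axis. May be absent (None). Rolls if it falls over.
- wash_bottle: white wash bottle with red spout, 97 x 66 x 188 mm; bystander, origin at the centre of its underside
- pc_corner (a point): about the near left bottom corner of the tall fixed black computer tower (some 0.4 m deep, 0.2 m wide, 0.4 m tall), which stands behind (+x) and to the right (-y) of this point; keep arm and gripper clear of it. Fixed, the same in every start
- petri_dish: pink petri dish, 83 mm diameter, 17 mm high; bystander, origin at the centre of its underside
- label_tape: roll of white label tape, 66 mm diameter, 20 mm high; bystander, origin at the centre of its underside

How it is judged (in metres and radians):
On the way, in this order (a step that is already met when the one before it is completed fails the run):
1. all three walls are upright, the lid still open (value of joint each of front_wall, left_wall, right_wall below 0.14 rad and value of joint lid above 1.1 rad), for 0.2 s.
2. every vial is inside the box, the walls upright and the lid still open (all of step 1 and x of vial_0 in the frame of box between -0.056 and 0.052 m and y of vial_0 in the frame of box between -0.075 and 0.075 m and z of vial_0 in the frame of box between 0.03 and 0.08 m and x of vial_1 in the frame of box between -0.056 and 0.052 m and y of vial_1 in the frame of box between -0.075 and 0.075 m and z of vial_1 in the frame of box between 0.03 and 0.08 m and x of vial_2 in the frame of box between -0.056 and 0.052 m and y of vial_2 in the frame of box between -0.075 and 0.075 m and z of vial_2 in the frame of box between 0.03 and 0.08 m and x of vial_3 in the frame of box between -0.056 and 0.052 m and y of vial_3 in the frame of box between -0.075 and 0.075 m and z of vial_3 in the frame of box between 0.03 and 0.08 m), for 0.2 s.
3. the lid is shut (value of joint lid below 0.07 rad), for 0.2 s.
4. the hasp lies flat over the staple, the lid shut (value of joint lid below 0.07 rad and value of joint hasp below 0.12 rad), for 0.2 s.
5. the pin is through the loop (all of step 4 and ((y of pin_tip in the frame of loop above 0.02 m and y of pin_shoulder in the frame of loop between -0.025 and 0 m) or (y of pin_tip in the frame of loop below -0.02 m and y of pin_shoulder in the frame of loop between 0 and 0.025 m)) and x of pin_shoulder in the frame of loop between -0.013 and 0.013 m and z of pin_shoulder in the frame of loop between -0.016 and 0.013 m), for 0.2 s.
At the end, for the whole second after the job is handed in: All three walls within 0.14 rad of upright, the lid within 0.07 rad of shut, the hasp within 0.12 rad of flat; the pin at rest through the staple's loop, its tip at least 20 mm beyond the loop's centre and the shoulder of its head at most 25 mm before it; every vial present is inside the box (all of step 5 and value of joint each of front_wall, left_wall, right_wall below 0.14 rad and linear speed of pin below 0.03 m/s and x of vial_0 in the frame of box between -0.056 and 0.052 m and y of vial_0 in the frame of box between -0.075 and 0.075 m and z of vial_0 in the frame of box between 0.03 and 0.1 m and x of vial_1 in the frame of box between -0.056 and 0.052 m and y of vial_1 in the frame of box between -0.075 and 0.075 m and z of vial_1 in the frame of box between 0.03 and 0.1 m and x of vial_2 in the frame of box between -0.056 and 0.052 m and y of vial_2 in the frame of box between -0.075 and 0.075 m and z of vial_2 in the frame of box between 0.03 and 0.1 m and x of vial_3 in the frame of box between -0.056 and 0.052 m and y of vial_3 in the frame of box between -0.075 and 0.075 m and z of vial_3 in the frame of box between 0.03 and 0.1 m); the robot touches nothing.
It fails at once if a bystander (wash bottle, petri dish, label tape) is moved more than 40 mm (distance of any of wash_bottle, petri_dish, label_tape from where it was at the start of the episode above 0.04 m).
Of vial_0, vial_1, vial_2, vial_3 only 2 to 3 are there at a start; the rules pass over those that are not, and their reading is None.
At some moment in a run one of pin may be knocked a few centimetres aside while the robot is not near it.
Once in a run the grip may slacken for a moment while it holds something.
It also fails if it takes over 210 s, if anything falls off the work surface, if the arm or the gripper's body presses on something with over 40 N, if the wrist force passes 120 N, or if a joint passes its speed limit or range.

## Working session

There is one attempt and no reset: what is moved stays moved. The work goes in short steps, Python scripts to look and compute and a tool call to move; the robot and the scene stay as the last step left them, time stands still between calls to the robot, and variables do not carry over. Pictures are saved under pics/ and viewed, and the job is handed in when it is done.

Besides the shell and the picture viewer there is one more tool, called after ">>>" as name([rows], argument=value, ...), one row to a line, values as JSON. play_rows: Moves the arm, as the interface text tells. Its arguments: {"type":"object","properties":{"increments":{"type":"array","items":{"type":"array","items":{"type":"number"}}},"newtons":{"type":"number"}},"required":["increments"]}

```bash
ls -la; mkdir -p pics; python3 - <<'E'
from bench import ctrl
import cv2
o=ctrl.get_obs(); print(o)
for c in ["scene","top","wrist"]:
    r=ctrl.read_camera(c); cv2.imwrite(f"pics/a_{c}.png",r["pixels"][:,:,::-1])
    print(c,r["camera_matrix"],r.get("R"),r.get("t"),r.get("tool_from_camera"))
E
```

```text
total 12
drwxr-xr-x  3 agent agent 4096 Dec  7 16:44 .
drwxr-xr-x 23 root  root  4096 Dec  7 16:44 ..
drwxr-xr-x  2 agent agent 4096 Dec  7 16:44 pics
{'t': 0.0, 'joint_positions': array([-1.30510850e+00,  8.79401621e-02,  1.37225256e+00,  3.49966030e-06,
        1.68356437e+00, -1.03116546e-01]), 'qvel': array([-0.00122305,  0.00038504,  0.00019598, -0.00076123, -0.00208761,
       -0.00012885]), 'effort': array([ 2.26751348e-03, -3.40179420e+01, -3.02427793e+01,  7.20414030e-02,
        3.29855410e-02, -1.77439365e-04]), 'ee_pos': array([ 198.11172746, -512.46365837,  188.01317015]), 'tcp_rot': array([-3.08620911e+00, -5.75643927e-01,  2.70426561e-04]), 'force': array([-0.35300596,  0.50303859,  1.06649575]), 'moment': array([-0.05645511,  0.00289687, -0.04522229]), 'grip_width': 1.0007035019092714}
scene [[514.58596538   0.         325.25100653]
 [  0.         514.58596538 192.1139792 ]
 [  0.           0.           1.        ]] [[-0.8735499  -0.48668715 -0.00679675]
 [-0.23046648  0.42588075 -0.87493473]
 [ 0.4287141  -0.76273272 -0.48419316]] [ 518.96671015  184.87291108 1433.06287879] None
top [[406.44419229   0.         326.65118796]
 [  0.         406.44419229 197.80136367]
 [  0.           0.           1.        ]] [[-0.01498873 -0.99981319  0.01220318]
 [-0.98752149  0.01288874 -0.15695601]
 [ 0.15676941 -0.01440348 -0.9875302 ]] [  72.97689702  539.46916993 1395.58409618] None
wrist [[278.35400973   0.         320.61925081]
 [  0.         278.35400973 200.37051081]
 [  0.           0.           1.        ]] None None [[-1.51189551e-04 -9.74069942e-01 -2.26247043e-01  6.58309301e+01]
 [ 9.99999987e-01 -1.58869182e-04  1.57356577e-05  2.46810870e-01]
 [-5.12713139e-05 -2.26247038e-01  9.74069954e-01 -1.96454150e+02]
 [ 0.00000000e+00  0.00000000e+00  0.00000000e+00  1.00000000e+00]]
```

```bash
python3 - <<'E'
from bench import ctrl
for c in ["top","scene"]:
  for n in ["box","front_bar","left_bar","right_bar","lid_edge","hasp_tip","loop","pin","pin_head","pin_shoulder","pin_tip","vial_0","vial_1","vial_2","vial_3","wash_bottle","petri_dish","label_tape","pc_corner"]:
    print(c,n,[(round(d["conf"],2),[round(float(v)) if 0 else round(float(v),1) for v in d["pixel"]]) for d in ctrl.place_of(n,c)][:4])
print(ctrl.get_obs()["t"])
E
```

```text
top box [(0.75, [333.1, 192.3])]
top front_bar [(0.79, [324.3, 214.7])]
top left_bar [(0.5, [295.9, 183.5])]
top right_bar [(0.61, [369.3, 191.8]), (0.16, [334.6, 153.8])]
top lid_edge [(0.77, [336.8, 153.6])]
top hasp_tip [(0.72, [338.5, 142.8])]
top loop [(0.61, [327.9, 225.1])]
top pin [(0.41, [248.5, 226.7])]
top pin_head [(0.58, [246.7, 228.2])]
top pin_shoulder [(0.57, [246.9, 223.0])]
top pin_tip [(0.68, [248.2, 229.1]), (0.52, [245.5, 211.2])]
top vial_0 [(0.57, [398.7, 216.7]), (0.44, [447.0, 243.3]), (0.36, [400.4, 237.2])]
top vial_1 [(0.57, [398.7, 216.7]), (0.44, [447.0, 243.3]), (0.36, [400.4, 237.2])]
top vial_2 [(0.57, [398.7, 216.7]), (0.44, [447.0, 243.3]), (0.36, [400.4, 237.2])]
top vial_3 [(0.57, [398.7, 216.7]), (0.44, [447.0, 243.3]), (0.36, [400.4, 237.2])]
top wash_bottle [(0.75, [394.2, 151.2]), (0.16, [295.4, 182.3])]
top petri_dish [(0.58, [238.9, 168.7])]
top label_tape [(0.79, [206.2, 254.4]), (0.56, [395.9, 153.4])]
top pc_corner [(0.79, [419.6, 215.0]), (0.55, [327.8, 217.8])]
scene box [(0.9, [322.5, 211.8]), (0.62, [291.8, 271.5])]
scene front_bar [(
[... 480 characters left out ...]
, (0.48, [324.3, 210.8])]
scene pin_tip [(0.69, [292.2, 271.6])]
scene vial_0 [(0.59, [382.6, 189.0]), (0.58, [403.9, 193.9]), (0.42, [424.3, 173.8]), (0.21, [349.2, 185.9])]
scene vial_1 [(0.59, [382.6, 189.0]), (0.58, [403.9, 193.9]), (0.42, [424.3, 173.8]), (0.21, [349.2, 185.9])]
scene vial_2 [(0.59, [382.6, 189.0]), (0.58, [403.9, 193.9]), (0.42, [424.3, 173.8]), (0.21, [349.2, 185.9])]
scene vial_3 [(0.59, [382.6, 189.0]), (0.58, [403.9, 193.9]), (0.42, [424.3, 173.8]), (0.21, [349.2, 185.9])]
scene wash_bottle [(0.71, [322.1, 174.6])]
scene petri_dish [(0.59, [305.6, 144.2]), (0.43, [232.9, 262.4])]
scene label_tape [(0.57, [312.5, 321.4])]
scene pc_corner [(0.9, [393.0, 183.1])]
2.05
```

```bash
cat > h.py <<'E'
import numpy as np, cv2
from scipy.spatial.transform import Rotation as Ro
from bench import ctrl
np.set_printoptions(precision=1,suppress=True)
def cam(c,name=None):
    o=ctrl.get_obs() if c=="wrist" else None
    r=ctrl.read_camera(c)
    if c=="wrist":
        T=np.eye(4);T[:3,:3]=Ro.from_rotvec(o["tcp_rot"]).as_matrix();T[:3,3]=o["ee_pos"]
        W=np.linalg.inv(T@r["tool_from_camera"]);r["R"]=W[:3,:3];r["t"]=W[:3,3]
    if name: cv2.imwrite("pics/"+name+".png",r["pixels"][:,:,::-1])
    r["P"]=r["camera_matrix"]@np.c_[r["R"],r["t"]]
    return r
def crop(r,name,u0,v0,u1,v1,f):
    cv2.imwrite("pics/"+name+".png",cv2.resize(r["pixels"][v0:v1,u0:u1,::-1],None,fx=f,fy=f,interpolation=cv2.INTER_CUBIC))
def tri(r1,p1,r2,p2):
    X=cv2.triangulatePoints(r1["P"],r2["P"],np.array(p1,float).reshape(2,1),np.array(p2,float).reshape(2,1)).ravel();return X[:3]/X[3]
def onz(r,p,z):
    d=r["R"].T@np.linalg.solve(r["camera_matrix"],[p[0],p[1],1.]);c=-r["R"].T@r["t"];return c+d*(z-c[2])/d[2]
def proj(r,X):
    x=r["P"]@np.r_[X,1];return x[:2]/x[2]
E
python3 - <<'E'
from h import *
t=cam("top");s=cam("scene")
crop(t,"b_top",230,130,470,260,3.3)
crop(s,"b_scene",270,130,450,290,4)
for n,a,b in [("box",(333.1,192.3),(322.5,211.8)),("front",(324.3,214.7),(353,211.6)),("left",(295.9,183.5),(296.5,219.7)),("right",(369.3,191.8),(345.6,187.9)),("lid",(336.8,153.6),(308.5,144.8)),("hasp",(338.5,142.8),(292.3,149.2)),("loop",(327.9,225.1),(360.1,217.5)),("head",(246.7,228.2),(315,274.3)),("tip",(245.5,211.2),(292.2,271.6)),("v_b",(398.7,216.7),(382.6,189)),("v_r",(400.4,237.2),(403.9,193.9)),("v_p",(447,243.3),(424.3,173.8)),("wash",(394.2,151.2),(322.1,174.6)),("pc",(419.6,215),(393,183.1)),("petri",(238.9,168.7),(232.9,262.4)),("tape",(206.2,254.4),(312.5,321.4))]:
    X=tri(t,a,s,b); print(n,X,"top@z0",onz(t,a,0),"err",proj(t,X)-a,proj(s,X)-b)
E
```

```text
box [573.4  44.6   9.3] top@z0 [567.2  40.9   0. ] err [-1.  -2.1] [1.6 0.3]
front [467.6  70.1  56.3] top@z0 [485.3  74.2   0. ] err [1.4 3.2] [-2.6 -0.4]
left [593.8 174.2  45.6] top@z0 [601.6 176.5   0. ] err [-0.2 -0.3] [0.3 0.1]
right [562.6 -86.3  37. ] top@z0 [567.3 -91.5   0. ] err [-0.2 -0.5] [0.3 0. ]
lid [642.   29.7 224. ] top@z0 [712.6  24.7   0. ] err [1.5 3. ] [-2.1 -0.5]
hasp [695.8  26.9 195.1] top@z0 [753.9  17.6   0. ] err [-0.1 -0.1] [0.1 0. ]
loop [441.2  61.2  37.3] top@z0 [447.5  61.8   0. ] err [0.3 0.8] [-0.6 -0.1]
head [434.2 347.6  21.4] top@z0 [440.4 353.5   0. ] err [0.5 1.2] [-1.1 -0.2]
tip [498.3 355.6  11.6] top@z0 [501.9 358.8   0. ] err [0.3 0.6] [-0.6 -0.1]
v_b [ 474.5 -194.3    4. ] top@z0 [ 474.4 -195.2    0. ] err [-0.1 -0.1] [0.1 0. ]
v_r [ 398.7 -198.1    3. ] top@z0 [ 400.3 -198.2    0. ] err [0.2 0.4] [-0.3 -0. ]
v_p [ 380.2 -360.    11.7] top@z0 [ 376. -365.    0.] err [-0.5 -1.3] [0.8 0. ]
wash [ 715.  -189.4    4.4] top@z0 [ 719.3 -189.     0. ] err [0.4 0.8] [-0.5 -0.1]
pc [ 474.1 -276.5  -10.7] top@z0 [ 479.6 -271.5    0. ] err [0.7 1.8] [-1.2 -0.1]
petri [665.1 388.4   2.2] top@z0 [659.6 385.6   0. ] err [-0.9 -1.6] [1.4 0.4]
tape [351.4 493.   13.5] top@z0 [349.2 495.5   0. ] err [-0.3 -0.7] [0.7 0.1]
```

```bash
cat >> h.py <<'E'
def pose():
    o=ctrl.get_obs(); return o["ee_pos"].copy(),Ro.from_rotvec(o["tcp_rot"]),o
def plan(p1,R1,smax=28.,amax=4.5,grip=None):
    p,R,o=pose(); p1=np.array(p1,float)
    d=(R.inv()*R1).as_rotvec(); n=int(max(1,np.ceil(np.linalg.norm(p1-p)/smax),np.ceil(np.degrees(np.linalg.norm(d))/amax)))
    st=Ro.from_rotvec(d/n); q=np.degrees(d/n)/5
    print("rows",n)
    for i in range(n):
        s=R.inv().apply((p1-p)/n if i==0 else dp)/30
        if i==0: dp=(p1-p)/n
        print("[%s]"%", ".join("%.2f"%v for v in np.r_[q,s]))
        R=R*st
def down(yaw): # tool x at world yaw, z down
    return Ro.from_euler("z",yaw)*Ro.from_euler("x",np.pi)
E
python3 - <<'E'
from h import *
plan([470,50,350],down(-0.119))
E
```

```text
rows 24
[0.00, -0.00, 0.23, 0.63, -0.59, -0.22]
[0.00, -0.00, 0.23, 0.62, -0.61, -0.22]
[0.00, -0.00, 0.23, 0.61, -0.62, -0.22]
[0.00, -0.00, 0.23, 0.60, -0.63, -0.22]
[0.00, -0.00, 0.23, 0.58, -0.64, -0.22]
[0.00, -0.00, 0.23, 0.57, -0.65, -0.22]
[0.00, -0.00, 0.23, 0.56, -0.67, -0.22]
[0.00, -0.00, 0.23, 0.54, -0.68, -0.22]
[0.00, -0.00, 0.23, 0.53, -0.69, -0.22]
[0.00, -0.00, 0.23, 0.52, -0.70, -0.22]
[0.00, -0.00, 0.23, 0.50, -0.71, -0.22]
[0.00, -0.00, 0.23, 0.49, -0.72, -0.22]
[0.00, -0.00, 0.23, 0.47, -0.73, -0.22]
[0.00, -0.00, 0.23, 0.46, -0.74, -0.22]
[0.00, -0.00, 0.23, 0.44, -0.75, -0.22]
[0.00, -0.00, 0.23, 0.43, -0.76, -0.22]
[0.00, -0.00, 0.23, 0.41, -0.76, -0.22]
[0.00, -0.00, 0.23, 0.40, -0.77, -0.22]
[0.00, -0.00, 0.23, 0.38, -0.78, -0.22]
[0.00, -0.00, 0.23, 0.36, -0.79, -0.22]
[0.00, -0.00, 0.23, 0.35, -0.80, -0.22]
[0.00, -0.00, 0.23, 0.33, -0.80, -0.22]
[0.00, -0.00, 0.23, 0.32, -0.81, -0.22]
[0.00, -0.00, 0.23, 0.30, -0.82, -0.22]
```

>>> play_rows([
  [0, 0, 0.25, 0.62, -0.6, -0.22, 94],
  [0, 0, 0.25, 0.61, -0.62, -0.22, 94],
  [0, 0, 0.25, 0.6, -0.63, -0.22, 94],
  [0, 0, 0.25, 0.58, -0.64, -0.22, 94],
  [0, 0, 0.25, 0.57, -0.65, -0.22, 94],
])

```text
t: 2.57
ee_pos: [253.2, -394.1, 222.5]
tcp_rot: [3.115, 0.404, 0.0]
force: [0.6, -0.7, 0.0]
grip_width: 0.999
```

>>> play_rows([
  [0, 0, 0.25, 0.55, -0.67, -0.22, 94],
  [0, 0, 0.25, 0.54, -0.68, -0.22, 94],
  [0, 0, 0.25, 0.53, -0.69, -0.22, 94],
  [0, 0, 0.25, 0.5, -0.7, -0.22, 94],
  [0, 0, 0.25, 0.48, -0.72, -0.22, 94],
])

```text
t: 2.98
ee_pos: [307.2, -275.8, 255.7]
tcp_rot: [3.132, 0.234, 0.001]
force: [0.7, 0.2, 0.4]
grip_width: 0.996
```

>>> play_rows([
  [0, 0, 0.25, 0.47, -0.73, -0.22, 94],
  [0, 0, 0.25, 0.45, -0.74, -0.22, 94],
  [0, 0, 0.25, 0.43, -0.75, -0.22, 94],
  [0, 0, 0.25, 0.41, -0.76, -0.22, 94],
  [0, 0, 0.25, 0.4, -0.77, -0.22, 94],
])

```text
t: 3.4
ee_pos: [359.6, -156.9, 288.7]
tcp_rot: [3.14, 0.063, 0.001]
force: [-0.0, 0.3, -0.0]
grip_width: 1.002
```

>>> play_rows([
  [0, 0, 0.25, 0.4, -0.77, -0.22, 94],
  [0, 0, 0.25, 0.38, -0.78, -0.22, 94],
  [0, 0, 0.25, 0.36, -0.79, -0.22, 94],
  [0, 0, 0.2, 0.35, -0.8, -0.22, 94],
  [0, 0, 0.2, 0.33, -0.8, -0.22, 94],
])

```text
t: 3.82
ee_pos: [414.4, -38.6, 321.7]
tcp_rot: [3.14, -0.093, 0.001]
force: [0.5, 0.1, 1.1]
grip_width: 0.999
```

>>> play_rows([
  [0, 0, 0.15, 0.3, -0.8, -0.22, 94],
  [0, 0, 0.15, 0.3, -0.8, -0.22, 94],
  [0, 0, 0, 0.3, -0.8, -0.22, 94],
  [0, 0, 0, 0, 0, 0, 94],
])

```text
t: 4.15
ee_pos: [447.6, 33.1, 341.8]
tcp_rot: [-3.137, 0.125, -0.003]
force: [-1.2, -0.6, -0.3]
grip_width: 0.996
```

```bash
python3 - <<'E'
from h import *
w=cam("wrist","c_wrist"); p,R,o=pose(); print(p,o["tcp_rot"],o["joint_positions"],o["force"])
for n in ["box","front_bar","left_bar","right_bar","lid_edge","hasp_tip","loop"]:
    print(n,[(round(d["conf"],2),np.array(d["pixel"]),onz(w,d["pixel"],42)) for d in ctrl.place_of(n,"wrist")][:3])
E
```

```text
[446.8  31.4 341.3] [ 3.1 -0.1  0. ] [-0.1 -0.1  1.3  0.   2.   1.6] [-0.2 -0.4 -0.2]
box [(0.6, array([312.6,  96.7]), array([578.7,  36.8,  42. ]))]
front_bar [(0.59, array([303.8, 161.9]), array([471.1,  61.8,  42. ]))]
left_bar [(0.7, array([227.8,  91.8]), array([597.9, 178.2,  42. ]))]
right_bar [(0.63, array([385.9,  97.7]), array([567.3, -86.2,  42. ])), (0.54, array([114.4,  59.3]), array([662.5, 356. ,  42. ]))]
lid_edge []
hasp_tip []
loop [(0.8, array([305.5, 176.3]), array([445.3,  61.2,  42. ]))]
```

```bash
python3 - <<'E'
import cv2
i=cv2.imread("pics/c_wrist.png");cv2.imwrite("pics/c2.png",cv2.resize(i[20:220,200:420],None,fx=3.6,fy=3,interpolation=cv2.INTER_CUBIC))
E
cat > fit.py <<'E'
from h import *
from scipy.optimize import least_squares
p,R,o=pose()
w=cam("wrist")
f=lambda a:(a[0]/3.6+200,a[1]/3+20)
pts=[((91,120),(51,133,44)),((102,317),(-51,133,44)),((683,133),(51,-133,44)),((666,328),(-51,-133,44)),((230,430),(-113,73,44)),((532,436),(-113,-73,44))]
obs=np.array([f(a) for a,_ in pts]);M=np.array([b for _,b in pts],float)
def res(q):
    c,s=np.cos(q[2]),np.sin(q[2]);X=M@np.array([[c,-s,0],[s,c,0],[0,0,1]]).T+[q[0],q[1],0]
    return (np.array([proj(w,x) for x in X])-obs).ravel()
r=least_squares(res,[575,42,-0.12],x_scale=[1,1,.01]);np.set_printoptions(precision=3,suppress=True);print(r.x,r.fun.reshape(-1,2))
E
python3 fit.py
```

```text
[578.07   40.401  -0.112] [[ 0.573  0.589]
 [ 0.633 -0.295]
 [-0.876  0.643]
 [-0.919  0.008]
 [ 0.899 -0.717]
 [-0.283 -0.662]]
```

```bash
cat >> h.py <<'E'
BX=[578.,41.,-0.112]
def b2w(x,y,z): 
    c,s=np.cos(BX[2]),np.sin(BX[2]); return np.array([BX[0]+c*x-s*y,BX[1]+s*x+c*y,z])
def w2b(p):
    c,s=np.cos(BX[2]),np.sin(BX[2]); d=np.array(p)[:2]-BX[:2]; return np.array([c*d[0]+s*d[1],-s*d[0]+c*d[1],p[2]])
def st():
    p,R,o=pose(); print("t %.1f"%o["t"],"w",p,"b",w2b(p),"yaw-rel %.3f"%(np.arctan2(R.as_matrix()[1,0],R.as_matrix()[0,0])-BX[2]),"toolz",R.as_matrix()[:,2].round(3),"F",o["force"],"g %.1f"%(94*o["grip_width"]),"j",o["joint_positions"].round(2))
E
python3 - <<'E'
from h import *
st();plan(b2w(0,133,110),down(BX[2]))
E
```

```text
t 4.6 w [445.9  29.2 340.9] b [-130.   -26.5  340.9] yaw-rel 0.025 toolz [-0. -0. -1.] F [ 0.9 -0.3 -0.7] g 94.1 j [-0.1 -0.1  1.3 -0.   2.   1.6]
rows 12
[0.00, 0.00, 0.02, 0.37, -0.43, 0.64]
[0.00, 0.00, 0.02, 0.37, -0.43, 0.64]
[0.00, 0.00, 0.02, 0.37, -0.44, 0.64]
[0.00, 0.00, 0.02, 0.37, -0.44, 0.64]
[0.00, 0.00, 0.02, 0.37, -0.44, 0.64]
[0.00, 0.00, 0.02, 0.37, -0.44, 0.64]
[0.00, 0.00, 0.02, 0.37, -0.44, 0.64]
[0.00, 0.00, 0.02, 0.37, -0.44, 0.64]
[0.00, 0.00, 0.02, 0.36, -0.44, 0.64]
[0.00, 0.00, 0.02, 0.36, -0.44, 0.64]
[0.00, 0.00, 0.02, 0.36, -0.44, 0.64]
[0.00, 0.00, 0.02, 0.36, -0.44, 0.64]
```

>>> play_rows([
  [0, 0, 0.05, 0.37, -0.88, 0.3, 24],
  [0, 0, 0.05, 0.37, -0.88, 0.3, 24],
  [0, 0, 0.05, 0.37, -0.88, 0.3, 24],
  [0, 0, 0.05, 0.37, -0.88, 0.3, 24],
  [0, 0, 0.05, 0.37, -0.88, 0.3, 24],
])

```text
t: 5.02
ee_pos: [514.3, 156.8, 295.6]
tcp_rot: [3.137, -0.17, 0.001]
force: [0.1, 0.1, 0.9]
grip_width: 0.683
```

>>> play_rows([
  [0, 0, 0, 0.51, -0.2, 0.8, 24],
  [0, 0, 0, 0.51, -0.2, 0.8, 24],
  [0, 0, 0, 0.51, -0.2, 0.8, 24],
  [0, 0, 0, 0.51, -0.2, 0.8, 24],
  [0, 0, 0, 0.5, -0.2, 0.8, 24],
])

```text
t: 5.43
ee_pos: [593.4, 177.5, 174.6]
tcp_rot: [3.137, -0.169, -0.0]
force: [-0.0, 0.3, 1.3]
grip_width: 0.325
```

>>> play_rows([
  [0, 0, 0, 0, 0, 0.8, 24],
  [0, 0, 0, 0, 0, 0.7, 24],
  [0, 0, 0, 0, 0, 0.7, 24],
  [0, 0, 0, 0, 0, 0, 24],
  [0, 0, 0, 0, 0, 0, 24],
])

```text
t: 5.85
ee_pos: [591.8, 177.1, 108.5]
tcp_rot: [3.136, -0.169, -0.005]
force: [-0.1, -0.1, 0.4]
grip_width: 0.256
```

```bash
python3 - <<'E'
from h import *
st();
for i in range(4): w=cam("wrist","d_wrist")
st()
s=cam("scene");crop(s,"d_scene",260,130,400,240,5)
E
```

```text
t 5.8 w [591.8 177.1 108.5] b [ -1.5 136.8 108.5] yaw-rel 0.004 toolz [-0. -0. -1.] F [-0.1 -0.1  0.4] g 24.0 j [ 0.2  0.3  1.3 -0.   1.6  1.9]
t 6.0 w [594.1 177.9 112.5] b [  0.6 137.9 112.5] yaw-rel 0.005 toolz [ 0.  0. -1.] F [0.1 0.4 0.1] g 24.1 j [ 0.2  0.3  1.3 -0.   1.6  1.9]
```

```bash
python3 - <<'E'
from h import *
import time
for i in range(3):
    w=cam("wrist"); st()
    A=[onz(w,q,44) for q in [(320.5,152),(320.5,256),(609,152),(591,254),(518,312)]]
    for a in A: print(a,w2b(a))
E
```

```text
t 6.2 w [593.7 178.  112. ] b [  0.3 137.9 112. ] yaw-rel 0.005 toolz [ 0.  0. -1.] F [-0.3  0.6 -0.4] g 23.6 j [ 0.2  0.3  1.3 -0.   1.6  1.9]
[644.9 172.8  44. ] [ 51.8 138.4  44. ]
[540.5 184.   44. ] [-53.2 137.9  44. ]
[616.  -96.3  44. ] [  53.1 -132.2   44. ]
[513.4 -90.6  44. ] [ -49.5 -138.    44. ]
[453.7 -20.   44. ] [-116.7  -74.5   44. ]
t 6.2 w [593.5 178.  111.6] b [  0.1 137.9 111.6] yaw-rel 0.005 toolz [ 0.  0. -1.] F [-0.4  0.4  0. ] g 24.3 j [ 0.2  0.3  1.3 -0.   1.6  1.9]
[644.7 172.8  44. ] [ 51.5 138.4  44. ]
[540.4 184.   44. ] [-53.3 137.9  44. ]
[615.8 -96.   44. ] [  52.9 -132.    44. ]
[513.3 -90.4  44. ] [ -49.6 -137.8   44. ]
[453.6 -19.8  44. ] [-116.8  -74.4   44. ]
t 6.2 w [593.3 178.  111.2] b [ -0.1 137.8 111.2] yaw-rel 0.005 toolz [ 0.  0. -1.] F [-0.2  0.5  0.4] g 24.2 j [ 0.2  0.3  1.3 -0.   1.6  1.9]
[644.5 172.8  44. ] [ 51.3 138.4  44. ]
[540.3 184.   44. ] [-53.4 137.9  44. ]
[615.6 -95.6  44. ] [  52.7 -131.6   44. ]
[513.2 -90.1  44. ] [ -49.7 -137.5   44. ]
[453.6 -19.6  44. ] [-116.8  -74.2   44. ]
```

>>> play_rows([
  [0, 0, 0, 0, 0, 0.6, 24],
  [0, 0, 0, 0, 0, 0.6, 24],
  [0, 0, 0, 0, 0, 0.6, 24],
  [0, 0, 0, 0, 0, 0.4, 24],
  [0, 0, 0, 0, 0, 0, 24],
])

```text
t: 6.67
ee_pos: [590.5, 177.4, 40.6]
tcp_rot: [3.135, -0.167, -0.009]
force: [-0.8, -0.1, -1.0]
grip_width: 0.252
```

```bash
sed -i 's/^BX=.*/BX=[578.,43.,-0.112]/' h.py; python3 - <<'E'
from h import *
st();w=cam("wrist","e_wrist");st()
s=cam("scene");crop(s,"e_scene",260,130,400,240,5)
E
```

```text
t 6.7 w [590.5 177.4  40.6] b [ -2.6 135.   40.6] yaw-rel 0.005 toolz [-0. -0. -1.] F [-0.8 -0.1 -1. ] g 23.7 j [ 0.2  0.3  1.4 -0.   1.4  1.9]
t 6.7 w [591.6 177.6  42.4] b [ -1.5 135.3  42.4] yaw-rel 0.005 toolz [-0. -0. -1.] F [-0.2  0.3  0.3] g 24.1 j [ 0.2  0.3  1.4 -0.   1.4  1.9]
```

>>> play_rows([
  [0, 0, 0, 0, 0, 0, 5],
  [0, 0, 0, 0, 0, 0, 5],
  [0, 0, 0, 0, 0, 0, 5],
  [0, 0, 0, 0.0, 0.02, -0.24, 5],
  [0, 0, 0, 0.0, 0.04, -0.24, 5],
], newtons=15)

```text
t: 7.18
ee_pos: [592.5, 176.1, 59.0]
tcp_rot: [3.137, -0.167, -0.0]
force: [-0.1, -0.4, 0.4]
grip_width: 0.057
```

>>> play_rows([
  [0, 0, 0, 0, 0.08, -0.23, 5],
  [0, 0, 0, 0, 0.11, -0.22, 5],
  [0, 0, 0, 0, 0.14, -0.2, 5],
  [0, 0, 0, 0, 0.16, -0.19, 5],
  [0, 0, 0, 0, 0, 0, 5],
])

```text
t: 7.6
ee_pos: [592.0, 160.5, 85.7]
tcp_rot: [-3.137, 0.169, -0.005]
force: [0.5, 0.2, -0.5]
grip_width: 0.052
```

```bash
python3 - <<'E'
from h import *
st();w=cam("wrist","f_wrist")
s=cam("scene");crop(s,"f_scene",260,130,400,240,5)
E
```

```text
t 7.6 w [592.  160.5  85.7] b [  0.8 118.3  85.7] yaw-rel 0.004 toolz [ 0. -0. -1.] F [ 0.5  0.2 -0.5] g 4.9 j [ 0.2  0.3  1.4 -0.   1.5  1.9]
```

>>> play_rows([
  [0, 0, 0, 0, -0.28, 0, 24],
  [0, 0, 0, 0, -0.28, 0, 24],
  [0, 0, 0, 0, 0, 0.5, 24],
  [0, 0, 0, 0, 0, 0.5, 24],
  [0, 0, 0, 0, 0, 0.5, 24],
])

```text
t: 8.12
ee_pos: [592.8, 179.6, 37.8]
tcp_rot: [-3.137, 0.166, -0.0]
force: [0.6, -0.3, 0.2]
grip_width: 0.254
```

>>> play_rows([
  [0, 0, 0, 0, 0, 0.15, 24],
  [0, 0, 0, 0, 0, 0, 24],
])

```text
t: 8.28
ee_pos: [591.1, 178.7, 31.5]
tcp_rot: [3.136, -0.166, -0.007]
force: [-0.2, -0.1, 0.5]
grip_width: 0.254
```

```bash
python3 - <<'E'
from h import *
st();w=cam("wrist");st()
crop(w,"g_wrist",250,140,450,290,4)
s=cam("scene");crop(s,"g_scene",260,150,360,240,7)
E
```

```text
t 8.3 w [591.1 178.7  31.5] b [ -2.2 136.3  31.5] yaw-rel 0.006 toolz [-0. -0. -1.] F [-0.2 -0.1  0.5] g 23.9 j [0.2 0.3 1.4 0.  1.4 1.9]
t 8.3 w [592.1 178.7  33.1] b [ -1.2 136.5  33.1] yaw-rel 0.006 toolz [-0. -0. -1.] F [0.2 0.4 0.8] g 23.8 j [0.2 0.3 1.4 0.  1.4 1.9]
```

>>> play_rows([
  [0, 0, 0, 0, 0, 0, 5],
  [0, 0, 0, 0, 0, 0, 5],
  [0, 0, 0, 0, 0, 0, 5],
  [0, 0, 0, 0, 0, 0, 5],
  [0, 0, 0, 0, 0, 0, 5],
], newtons=20)

```text
t: 8.8
ee_pos: [593.1, 178.2, 34.6]
tcp_rot: [-3.137, 0.168, -0.002]
force: [0.6, -0.3, 0.9]
grip_width: 0.053
```

```bash
python3 - <<'E'
from h import *
st();w=cam("wrist")
crop(w,"h_wrist",220,140,420,290,4)
s=cam("scene");crop(s,"h_scene",260,150,360,240,7)
E
```

```text
t 8.8 w [593.1 178.2  34.6] b [ -0.1 136.   34.6] yaw-rel 0.005 toolz [ 0.  0. -1.] F [ 0.6 -0.3  0.9] g 5.0 j [0.2 0.3 1.4 0.  1.4 1.9]
```

```bash
python3 - <<'E'
from h import *
s=cam("scene");w=cam("wrist");t=cam("top");crop(t,"h_top",270,160,350,220,8)
p,R,o=pose()
for dz in (0,-19): print(dz,proj(s,p+[0,0,dz]),(proj(s,p+[0,0,dz])-[260,150])*7,proj(w,p+[0,0,dz]),(proj(w,p+[0,0,dz])-[220,140])*4)
for X in [b2w(-51,133,42),b2w(51,133,42),b2w(0,133,42)]: print((proj(s,X)-[260,150])*7,(proj(w,X)-[220,140])*4)
E
```

```text
0 [296.4 223.6] [254.5 515.2] [320.7 227. ] [402.9 347.8]
-19 [296.6 229. ] [256.  552.7] [320.7 219.5] [402.9 317.8]
[354.1 534.3] [417.7 617.4]
[165.8 461.1] [422.6  73.2]
[258.3 497. ] [420. 361.]
```

```bash
python3 - <<'E'
from h import *
p,R,o=pose()
for c,(u0,v0,u1,v1,f) in {"scene":(260,150,360,240,7),"wrist":(220,140,420,290,4)}.items():
    r=cam(c); im=cv2.resize(r["pixels"][v0:v1,u0:u1,::-1],None,fx=f,fy=f,interpolation=cv2.INTER_CUBIC)
    for z,col in [(19,(0,0,255)),(0,(0,255,0)),(-20,(255,0,255)),(-40,(0,255,255)),(-78,(255,255,0))]:
        for y in (-15,-2.5,2.5,15):
            for x in (-8,8):
                q=(proj(r,p+R.apply([x,y,z]))-[u0,v0])*f
                cv2.circle(im,tuple(int(a) for a in q),3,col,-1)
    cv2.imwrite(f"pics/i_{c}.png",im)
E
```

>>> play_rows([
  [0, 0, 0, 0, 0, -0.1, 24],
  [0, 0, 0, 0, 0, 0, 24],
  [0, 0, 0, 0, 0, 0, 24],
  [0, 0, 0, 0, 0, 0.4, 24],
  [0, 0, 0, 0, 0, 0, 24],
])

```text
t: 9.57
ee_pos: [591.1, 177.7, 22.2]
tcp_rot: [3.136, -0.168, -0.007]
force: [-0.5, -0.2, -1.4]
grip_width: 0.257
```

>>> play_rows([
  [0, 0, 0, 0, 0, 0.2, 24],
  [0, 0, 0, 0, 0, 0, 24],
])

```text
t: 9.73
ee_pos: [591.5, 177.8, 16.9]
tcp_rot: [3.136, -0.168, -0.005]
force: [0.2, 0.8, 0.2]
grip_width: 0.252
```

```bash
python3 - <<'E'
from h import *
st()
p,R,o=pose()
for c,(u0,v0,u1,v1,f) in {"scene":(260,150,360,240,7),"wrist":(220,140,420,290,4)}.items():
    r=cam(c); crop(r,"j_"+c,u0,v0,u1,v1,f)
E
```

```text
t 9.7 w [591.5 177.8  16.9] b [ -1.6 135.5  16.9] yaw-rel 0.005 toolz [-0. -0. -1.] F [0.2 0.8 0.2] g 23.7 j [ 0.2  0.3  1.4 -0.   1.4  1.9]
```

>>> play_rows([
  [0, 0, 0, 0, 0, 0.15, 24],
  [0, 0, 0, 0, 0, 0.15, 24],
  [0, 0, 0, 0, 0, 0, 5],
  [0, 0, 0, 0, 0, 0, 5],
  [0, 0, 0, 0, 0, 0, 5],
])

```text
t: 10.25
ee_pos: [592.7, 178.9, 9.8]
tcp_rot: [-3.136, 0.168, 0.0]
force: [0.1, 1.8, -2.1]
grip_width: 0.099
```

>>> play_rows([
  [0, 0, 0, 0, 0, 0, 5],
  [0, 0, 0, 0, 0, 0, 5],
  [0, 0, 0, 0, 0, 0, 5],
])

```text
t: 10.5
ee_pos: [592.7, 178.8, 9.8]
tcp_rot: [-3.136, 0.167, 0.0]
force: [0.3, 2.6, -1.9]
grip_width: 0.101
```

>>> play_rows([
  [0, 0, 0, 0, 0.02, -0.24, 5],
  [0, 0, 0, 0, 0.05, -0.24, 5],
  [0, 0, 0, 0, 0.08, -0.23, 5],
  [0, 0, 0, 0, 0.11, -0.22, 5],
  [0, 0, 0, 0, 0, 0, 5],
])

```text
t: 10.92
ee_pos: [591.7, 169.3, 39.6]
tcp_rot: [3.136, -0.169, -0.0]
force: [-3.1, 0.1, 1.8]
grip_width: 0.097
```

>>> play_rows([
  [0, 0, 0, 0, 0.14, -0.2, 5],
  [0, 0, 0, 0, 0.16, -0.18, 5],
  [0, 0, 0, 0, 0.18, -0.16, 5],
  [0, 0, 0, 0, 0.2, -0.14, 5],
  [0, 0, 0, 0, 0, 0, 5],
])

```text
t: 11.33
ee_pos: [589.6, 149.1, 60.0]
tcp_rot: [3.137, -0.169, 0.0]
force: [-2.5, 2.6, 1.9]
grip_width: 0.101
```

```bash
python3 - <<'E'
from h import *
st()
s=cam("scene");crop(s,"k_scene",260,150,360,240,7)
E
```

```text
t 11.3 w [589.6 149.1  60. ] b [ -0.3 106.7  60. ] yaw-rel 0.004 toolz [ 0. -0. -1.] F [-2.5  2.6  1.9] g 9.5 j [ 0.1  0.3  1.4 -0.   1.4  1.8]
```

>>> play_rows([
  [0, 0, 0, 0, 0.22, -0.11, 5],
  [0, 0, 0, 0, 0.23, -0.08, 5],
  [0, 0, 0, 0, 0.24, -0.05, 5],
  [0, 0, 0, 0, 0.24, -0.02, 5],
  [0, 0, 0, 0, 0.1, 0, 5],
])

```text
t: 11.8
ee_pos: [587.0, 123.1, 68.7]
tcp_rot: [-3.128, 0.166, -0.004]
force: [-3.2, 16.2, 3.5]
grip_width: 0.1
```

>>> play_rows([
  [0, 0, 0, 0, 0.08, 0, 5],
  [0, 0, 0, 0, 0, 0, 5],
])

```text
t: 11.97
ee_pos: [587.0, 123.2, 68.7]
tcp_rot: [-3.125, 0.164, -0.005]
force: [-1.2, 15.8, 4.2]
grip_width: 0.099
```

```bash
python3 - <<'E'
from h import *
st()
w=cam("wrist","l_wrist");crop(w,"l_wrist",220,140,420,290,4)
s=cam("scene");crop(s,"l_scene",260,150,360,240,7)
E
```

```text
t 12.0 w [587.  123.2  68.7] b [ 0.  80.8 68.7] yaw-rel 0.007 toolz [ 0.  0. -1.] F [-1.2 15.8  4.2] g 9.3 j [0.1 0.2 1.4 0.  1.5 1.8]
```

>>> play_rows([
  [0, 0, 0, 0, -0.15, 0, 24],
  [0, 0, 0, 0, 0, 0, 24],
  [0, 0, 0, 0, 0, -0.7, 24],
  [0, 0, 0, 0, 0, -0.9, 24],
  [0, 0, 0, 0, 0, -0.6, 24],
])

```text
t: 12.48
ee_pos: [587.4, 119.6, 134.1]
tcp_rot: [3.134, -0.169, 0.003]
force: [0.5, -0.2, 0.4]
grip_width: 0.257
```

>>> play_rows([
  [0, 0, 0, 0, 0.9, 0, 24],
  [0, 0, 0, 0, 1, 0, 24],
  [0, 0, 0, 0, 1, 0, 24],
  [0, 0, 0, 0, 1, 0, 24],
  [0, 0, 0, 0, 1, 0, 24],
])

```text
t: 12.9
ee_pos: [570.6, -27.9, 132.5]
tcp_rot: [3.134, -0.169, 0.0]
force: [0.4, -0.9, -0.5]
grip_width: 0.259
```

>>> play_rows([
  [0, 0, 0, 0, 1, 0, 24],
  [0, 0, 0, 0, 1, 0.5, 24],
  [0, 0, 0, 0, 0.2, 0.5, 24],
  [0, 0, 0, 0, 0, 0, 24],
  [0, 0, 0, 0, 0, 0, 24],
])

```text
t: 13.32
ee_pos: [562.9, -91.6, 101.3]
tcp_rot: [3.136, -0.171, -0.004]
force: [0.2, 0.9, 1.2]
grip_width: 0.258
```

```bash
sed -i 's/^BX=.*/BX=[577.5,46.5,-0.112]/' h.py; python3 - <<'E'
from h import *
st()
w=cam("wrist");crop(w,"m_wrist",220,100,420,250,4)
s=cam("scene");crop(s,"m_scene",260,130,400,240,5)
E
```

```text
t 13.3 w [562.9 -91.6 101.3] b [   1.  -138.8  101.3] yaw-rel 0.003 toolz [-0. -0. -1.] F [0.2 0.9 1.2] g 24.3 j [-0.3  0.2  1.5 -0.   1.5  1.4]
```

>>> play_rows([
  [0, 0, 0, 0, -0.21, 0, 24],
  [0, 0, 0, 0, 0, 0.9, 24],
  [0, 0, 0, 0, 0, 0.9, 24],
  [0, 0, 0, 0, 0, 0.7, 24],
  [0, 0, 0, 0, 0, 0.35, 24],
])

```text
t: 13.83
ee_pos: [563.4, -82.3, 14.4]
tcp_rot: [-3.137, 0.165, 0.005]
force: [0.2, 0.6, 0.3]
grip_width: 0.256
```

>>> play_rows([
  [0, 0, 0, 0, 0, 0.2, 24],
  [0, 0, 0, 0, 0, 0, 5],
  [0, 0, 0, 0, 0, 0, 5],
  [0, 0, 0, 0, 0, 0, 5],
  [0, 0, 0, 0, 0, 0, 5],
])

```text
t: 14.25
ee_pos: [565.7, -85.4, 12.3]
tcp_rot: [3.134, -0.168, 0.004]
force: [0.1, -3.1, -0.6]
grip_width: 0.098
```

>>> play_rows([
  [0, 0, 0, 0, 0, 0, 5],
  [0, 0, 0, 0, 0, 0, 5],
])

```text
t: 14.42
ee_pos: [565.8, -85.4, 12.3]
tcp_rot: [3.135, -0.168, 0.005]
force: [-0.8, -4.0, 2.6]
grip_width: 0.097
```

Gripped (9.2 mm). Mirror arc.

>>> play_rows([
  [0, 0, 0, 0, -0.02, -0.24, 5],
  [0, 0, 0, 0, -0.05, -0.24, 5],
  [0, 0, 0, 0, -0.08, -0.23, 5],
  [0, 0, 0, 0, -0.11, -0.22, 5],
  [0, 0, 0, 0, -0.14, -0.2, 5],
])

```text
t: 14.83
ee_pos: [566.9, -73.4, 44.7]
tcp_rot: [3.135, -0.169, 0.003]
force: [2.2, -4.9, -3.1]
grip_width: 0.097
```

>>> play_rows([
  [0, 0, 0, 0, -0.16, -0.18, 5],
  [0, 0, 0, 0, -0.18, -0.16, 5],
  [0, 0, 0, 0, -0.2, -0.14, 5],
  [0, 0, 0, 0, -0.22, -0.11, 5],
  [0, 0, 0, 0, -0.23, -0.08, 5],
])

```text
t: 15.25
ee_pos: [570.0, -45.2, 66.5]
tcp_rot: [3.132, -0.169, 0.004]
force: [-0.9, -8.1, 3.7]
grip_width: 0.1
```

>>> play_rows([
  [0, 0, 0, 0, -0.24, -0.05, 5],
  [0, 0, 0, 0, -0.24, -0.02, 5],
  [0, 0, 0, 0, -0.1, 0, 5],
  [0, 0, 0, 0, -0.06, 0, 5],
  [0, 0, 0, 0, 0, 0, 5],
])

```text
t: 15.67
ee_pos: [571.8, -29.9, 69.6]
tcp_rot: [3.125, -0.17, 0.005]
force: [-2.6, -15.5, 6.4]
grip_width: 0.095
```

```bash
python3 - <<'E'
from h import *
st()
s=cam("scene");crop(s,"n_scene",260,130,400,240,5)
E
```

```text
t 15.7 w [571.8 -29.9  69.6] b [  2.9 -76.5  69.6] yaw-rel 0.003 toolz [ 0. -0. -1.] F [ -2.6 -15.5   6.4] g 8.9 j [-0.1  0.2  1.5 -0.   1.4  1.5]
```

>>> play_rows([
  [0, 0, 0, 0, 0.15, 0, 24],
  [0, 0, 0, 0, 0, 0, 24],
  [0, 0, 0, -0.2, 0, -0.8, 24],
  [0, 0, 0, -0.8, 0, -0.9, 24],
  [0, 0, 0, -1, 0, -0.9, 24],
])

```text
t: 16.13
ee_pos: [510.5, -20.2, 144.2]
tcp_rot: [-3.134, 0.166, 0.004]
force: [-0.1, -0.6, 0.8]
grip_width: 0.255
```

```bash
cat >> h.py <<'E'
def bR(yawrel,tilt=0):
    # yawrel: tool x direction rel box x; tilt>0: fingers lean toward +box x (rotation about box y)
    return Ro.from_euler("z",BX[2])*Ro.from_euler("y",-tilt)*Ro.from_euler("z",yawrel)*Ro.from_euler("x",np.pi)
E
python3 - <<'E'
from h import *
st()
R=bR(np.pi/2,np.radians(30)); M=R.as_matrix(); print(M)
# grasp at bar: tool z=-28
bar=b2w(-113,53,42)
plan(bar+M[:,2]*28-M[:,2]*70,R,amax=4.9)
E
```

```text
t 16.1 w [510.5 -20.2 144.2] b [-59.1 -73.7 144.2] yaw-rel 0.006 toolz [-0.  0. -1.] F [-0.1 -0.6  0.8] g 23.9 j [-0.1  0.   1.5  0.   1.6  1.5]
[[ 0.1  0.9  0.5]
 [ 1.  -0.1 -0.1]
 [ 0.   0.5 -0.9]]
rows 20
[-0.24, 0.23, -0.87, -0.12, -0.21, 0.11]
[-0.24, 0.23, -0.87, -0.11, -0.22, 0.10]
[-0.24, 0.23, -0.87, -0.09, -0.23, 0.10]
[-0.24, 0.23, -0.87, -0.08, -0.24, 0.09]
[-0.24, 0.23, -0.87, -0.06, -0.25, 0.08]
[-0.24, 0.23, -0.87, -0.04, -0.25, 0.08]
[-0.24, 0.23, -0.87, -0.02, -0.26, 0.07]
[-0.24, 0.23, -0.87, -0.01, -0.26, 0.07]
[-0.24, 0.23, -0.87, 0.01, -0.26, 0.06]
[-0.24, 0.23, -0.87, 0.03, -0.26, 0.06]
[-0.24, 0.23, -0.87, 0.05, -0.26, 0.05]
[-0.24, 0.23, -0.87, 0.07, -0.26, 0.05]
[-0.24, 0.23, -0.87, 0.09, -0.25, 0.04]
[-0.24, 0.23, -0.87, 0.10, -0.24, 0.04]
[-0.24, 0.23, -0.87, 0.12, -0.24, 0.04]
[-0.24, 0.23, -0.87, 0.14, -0.23, 0.03]
[-0.24, 0.23, -0.87, 0.16, -0.22, 0.03]
[-0.24, 0.23, -0.87, 0.17, -0.20, 0.03]
[-0.24, 0.23, -0.87, 0.19, -0.19, 0.03]
[-0.24, 0.23, -0.87, 0.20, -0.18, 0.03]
```

>>> play_rows([
  [0, 0, 0, -0.6, -0.85, 0, 24],
  [0, 0, 0, -0.6, -0.85, 0, 24],
  [0, 0, 0, -0.6, -0.85, 0, 24],
  [0, 0, 0, -0.6, -0.85, 0, 24],
  [0, 0, 0, -0.6, -0.85, 0, 24],
])

```text
t: 16.55
ee_pos: [433.7, 117.2, 144.7]
tcp_rot: [-3.135, 0.167, 0.001]
force: [0.5, 0.8, -0.3]
grip_width: 0.256
```

>>> play_rows([
  [0, 0, -1, 0, 0, 0, 24],
  [0, 0, -1, 0, 0, 0, 24],
  [0, 0, -1, 0, 0, 0, 24],
  [0, 0, -1, 0, 0, 0, 24],
  [0, 0, -1, 0, 0, 0, 24],
])

```text
t: 16.97
ee_pos: [434.5, 116.4, 144.5]
tcp_rot: [-3.095, -0.524, 0.001]
force: [-0.5, -0.3, -0.0]
grip_width: 0.259
```

>>> play_rows([
  [0, 0, -1, 0, 0, 0, 24],
  [0, 0, -1, 0, 0, 0, 24],
  [0, 0, -1, 0, 0, 0, 24],
  [0, 0, -1, 0, 0, 0, 24],
  [0, 0, -1, 0, 0, 0, 24],
])

```text
t: 17.38
ee_pos: [434.5, 116.2, 144.5]
tcp_rot: [-2.908, -1.181, 0.0]
force: [0.0, 0.2, -0.0]
grip_width: 0.259
```

>>> play_rows([
  [0, 0, -1, 0, 0, 0, 24],
  [0, 0, -1, 0, 0, 0, 24],
  [0, 0, -1, 0, 0, 0, 24],
  [0, 0, -1, 0, 0, 0, 24],
  [0, 0, -1, 0, 0, 0, 24],
])

```text
t: 17.8
ee_pos: [434.5, 116.2, 144.5]
tcp_rot: [-2.584, -1.782, -0.001]
force: [-0.1, -0.6, -0.1]
grip_width: 0.257
```

>>> play_rows([
  [0, 0, -1, 0, 0, 0, 24],
  [0, 0, -1, 0, 0, 0, 24],
  [0, 0, -1, 0, 0, 0, 24],
  [-1, 0, 0, 0, 0, 0, 24],
  [-1, 0, 0, 0, 0, 0, 24],
])

```text
t: 18.22
ee_pos: [435.8, 115.9, 144.3]
tcp_rot: [2.237, 2.01, 0.18]
force: [-0.2, -0.3, -0.1]
grip_width: 0.255
```

>>> play_rows([
  [-1, 0, 0, 0, 0, 0, 24],
  [-1, 0, 0, 0, 0, 0, 24],
  [-1, 0, 0, 0, 0, 0, 24],
  [-1, 0, 0, 0, 0, 0, 24],
])

```text
t: 18.55
ee_pos: [434.7, 116.1, 145.1]
tcp_rot: [2.015, 1.811, 0.492]
force: [0.4, 0.8, 0.4]
grip_width: 0.25
```

```bash
python3 - <<'E'
from h import *
st()
R=bR(np.pi/2,np.radians(30)); M=R.as_matrix()
bar=b2w(-113,53,42)
plan(bar+M[:,2]*28-M[:,2]*40,R,amax=4.9)
w=cam("wrist","o_wrist")
s=cam("scene");crop(s,"o_scene",260,130,400,240,5)
E
```

```text
t 18.6 w [434.7 116.1 145.1] b [-149.6   53.2  145.1] yaw-rel 1.577 toolz [ 0.5 -0.1 -0.9] F [0.4 0.8 0.4] g 23.5 j [ 0.3 -0.5  2.  -0.2  1.1  0.4]
rows 4
[0.01, -0.02, 0.01, -0.01, -0.17, 0.80]
[0.01, -0.02, 0.01, -0.00, -0.17, 0.80]
[0.01, -0.02, 0.01, -0.00, -0.17, 0.80]
[0.01, -0.02, 0.01, -0.00, -0.17, 0.80]
```

>>> play_rows([
  [0, 0, 0, 0, -0.17, 0.8, 24],
  [0, 0, 0, 0, -0.17, 0.8, 24],
  [0, 0, 0, 0, -0.17, 0.8, 24],
  [0, 0, 0, 0, -0.17, 0.8, 24],
  [0, 0, 0, 0, 0, 0, 24],
])

```text
t: 19.07
ee_pos: [462.9, 110.9, 46.0]
tcp_rot: [2.024, 1.817, 0.473]
force: [-0.7, -1.3, -0.3]
grip_width: 0.256
```

```bash
python3 - <<'E'
from h import *
st()
w=cam("wrist");crop(w,"p_wrist",220,120,420,270,4)
for X in [(-113,73,42),(-113,67,42),(-113,53,42),(-113,28,42),(-77,67,42)]: print(X,(proj(w,b2w(*X))-[220,120])*4)
p,R,o=pose()
for z in (-14,-30,12,50): print(z,(proj(w,p+R.apply([0,0,z]))-[220,120])*4)
s=cam("scene");crop(s,"p_scene",260,130,400,240,5)
E
```

```text
t 19.1 w [462.9 110.9  46. ] b [-121.1   51.2   46. ] yaw-rel 1.575 toolz [ 0.5 -0.1 -0.9] F [-0.7 -1.3 -0.3] g 24.1 j [ 0.2 -0.4  2.1 -0.2  0.9  0.5]
(-113, 73, 42) [424.7 301.5]
(-113, 67, 42) [424.4 332.7]
(-113, 53, 42) [423.7 404. ]
(-113, 28, 42) [422.6 526.1]
(-77, 67, 42) [576.9 312.8]
-14 [409.4 452.3]
-30 [409.7 487.2]
12 [409.1 406.4]
50 [408.7 355.9]
```

>>> play_rows([
  [0, 0, 0, 0, 0.35, 0, 24],
  [0, 0, 0, 0, 0, 0.3, 24],
  [0, 0, 0, 0, 0, 0.3, 24],
  [0, 0, 0, 0, 0, 0, 24],
])

```text
t: 19.5
ee_pos: [483.5, 109.4, 40.3]
tcp_rot: [2.018, 1.812, 0.484]
force: [-1.6, 0.2, -1.0]
grip_width: 0.258
```

```bash
python3 - <<'E'
from h import *
st()
w=cam("wrist");crop(w,"q_wrist",220,120,420,270,4)
s=cam("scene");crop(s,"q_scene",280,150,400,240,6)
E
```

```text
t 19.5 w [483.5 109.4  40.3] b [-100.4   52.    40.3] yaw-rel 1.575 toolz [ 0.5 -0.1 -0.9] F [-1.6  0.2 -1. ] g 24.3 j [ 0.2 -0.3  2.1 -0.2  0.8  0.5]
```

>>> play_rows([
  [0, 0, 0, 0, -0.2, 0, 24],
  [0, 0, 0, 0, 0, 0.35, 24],
  [0, 0, 0, 0, 0, 0.35, 24],
  [0, 0, 0, 0, 0, 0, 24],
])

```text
t: 19.93
ee_pos: [487.2, 108.8, 18.0]
tcp_rot: [2.018, 1.814, 0.482]
force: [-0.2, -0.2, -0.3]
grip_width: 0.254
```

```bash
python3 - <<'E'
from h import *
st()
w=cam("wrist");crop(w,"r_wrist",220,120,420,270,4)
s=cam("scene");crop(s,"r_scene",280,150,400,240,6)
E
```

```text
t 19.9 w [487.2 108.8  18. ] b [-96.7  51.8  18. ] yaw-rel 1.576 toolz [ 0.5 -0.1 -0.9] F [-0.2 -0.2 -0.3] g 23.8 j [ 0.2 -0.3  2.1 -0.2  0.8  0.5]
```

>>> play_rows([
  [0, 0, 0, 0, 0.05, 0, 5],
  [0, 0, 0, 0, 0, 0, 5],
  [0, 0, 0, 0, 0, 0, 5],
  [0, 0, 0, 0, 0, 0, 5],
  [0, 0, 0, 0, 0, 0, 5],
])

```text
t: 20.45
ee_pos: [488.5, 109.2, 20.1]
tcp_rot: [2.019, 1.813, 0.483]
force: [-5.2, 1.4, 1.9]
grip_width: 0.099
```

```bash
cat > arc.py <<'E'
from h import *
st()
R=pose()[1]
a=np.radians(np.arange(90,-0.1,-7.5))
P=np.array([-56*np.sin(a),0*a,56*np.cos(a)]).T
C=Ro.from_euler("z",BX[2])
for d in np.diff(P,axis=0): print((R.inv().apply(C.apply(d))/30).round(2).tolist())
E
python3 arc.py
```

```text
t 20.4 w [488.5 109.2  20.1] b [-95.5  52.3  20.1] yaw-rel 1.576 toolz [ 0.5 -0.1 -0.9] F [-5.2  1.4  1.9] g 9.3 j [ 0.2 -0.3  2.1 -0.2  0.8  0.5]
[-0.0, 0.14, -0.2]
[-0.0, 0.16, -0.18]
[-0.0, 0.18, -0.16]
[-0.0, 0.2, -0.14]
[-0.0, 0.22, -0.11]
[-0.0, 0.23, -0.08]
[-0.0, 0.24, -0.05]
[-0.0, 0.24, -0.02]
[-0.0, 0.24, 0.02]
[-0.0, 0.24, 0.05]
[-0.0, 0.23, 0.08]
[-0.0, 0.22, 0.11]
```

>>> play_rows([
  [0, 0, 0, 0, 0.14, -0.2, 5],
  [0, 0, 0, 0, 0.16, -0.18, 5],
  [0, 0, 0, 0, 0.18, -0.16, 5],
  [0, 0, 0, 0, 0.2, -0.14, 5],
  [0, 0, 0, 0, 0.22, -0.11, 5],
])

```text
t: 20.87
ee_pos: [499.5, 107.9, 53.6]
tcp_rot: [2.02, 1.814, 0.481]
force: [-5.0, 4.1, -3.9]
grip_width: 0.101
```

>>> play_rows([
  [0, 0, 0, 0, 0.23, -0.08, 5],
  [0, 0, 0, 0, 0.24, -0.05, 5],
  [0, 0, 0, 0, 0.24, -0.02, 5],
  [0, 0, 0, 0, 0, 0, 5],
])

```text
t: 21.2
ee_pos: [518.0, 105.9, 70.6]
tcp_rot: [2.017, 1.811, 0.486]
force: [-5.0, 2.3, -0.1]
grip_width: 0.101
```

```bash
python3 - <<'E'
from h import *
st()
s=cam("scene");crop(s,"s_scene",260,130,400,240,5)
E
```

```text
t 21.2 w [518.  105.9  70.6] b [-65.7  52.4  70.6] yaw-rel 1.575 toolz [ 0.5 -0.1 -0.9] F [-5.   2.3 -0.1] g 9.5 j [ 0.2 -0.3  2.  -0.2  0.9  0.4]
```

>>> play_rows([
  [0, 0, 0, 0, 0.24, 0.02, 5],
  [0, 0, 0, 0, 0.24, 0.05, 5],
  [0, 0, 0, 0, 0, 0, 5],
])

```text
t: 21.5
ee_pos: [531.9, 104.1, 75.6]
tcp_rot: [2.016, 1.811, 0.486]
force: [1.6, 1.6, 0.3]
grip_width: 0.099
```

>>> play_rows([
  [0, 0, 0, 0, 0.23, 0.08, 5],
  [0, 0, 0, 0, 0.22, 0.11, 5],
  [0, 0, 0, 0, 0, 0, 5],
])

```text
t: 21.75
ee_pos: [542.2, 102.9, 74.8]
tcp_rot: [2.023, 1.816, 0.477]
force: [-15.8, 1.0, 5.8]
grip_width: 0.098
```

```bash
python3 - <<'E'
from h import *
st()
s=cam("scene");crop(s,"t_scene",260,130,400,240,5)
E
```

```text
t 21.8 w [542.2 102.9  74.8] b [-41.4  52.1  74.8] yaw-rel 1.575 toolz [ 0.5 -0.1 -0.9] F [-15.8   1.    5.8] g 9.2 j [ 0.2 -0.2  2.  -0.2  0.9  0.4]
```

>>> play_rows([
  [0, 0, 0, 0, -0.1, 0, 24],
  [0, 0, 0, 0, 0, 0, 24],
  [0, 0, 0, 0, 0, 0, 24],
  [0, 0, 0, 0, 0, -0.6, 24],
  [0, 0, 0, 0, 0, -0.8, 24],
])

```text
t: 22.22
ee_pos: [521.7, 104.9, 110.5]
tcp_rot: [2.017, 1.812, 0.483]
force: [1.1, -0.7, 0.6]
grip_width: 0.255
```

>>> play_rows([
  [0, 0, 0, 0, 0, -1, 24],
  [0, 0, 0, 0, 0, -1, 24],
  [0, 0, 0, 0, 0, -1, 24],
  [0, 0, 0, 0, 0, -1, 24],
])

```text
t: 22.55
ee_pos: [462.5, 111.7, 218.3]
tcp_rot: [2.015, 1.809, 0.489]
force: [0.1, 0.3, 0.3]
grip_width: 0.254
```

```bash
python3 - <<'E'
from h import *
st()
s=cam("scene");crop(s,"u_scene",260,130,420,250,5)
t=cam("top");crop(t,"u_top",270,130,470,260,4)
E
```

```text
t 22.6 w [462.5 111.7 218.3] b [-121.6   51.9  218.3] yaw-rel 1.576 toolz [ 0.5 -0.1 -0.9] F [0.1 0.3 0.3] g 23.9 j [ 0.3 -0.5  1.9 -0.2  1.2  0.4]
```

```bash
python3 - <<'E'
from h import *
st()
plan([474,-194,130],bR(np.pi/2),amax=4.9)
E
```

```text
t 22.6 w [464.8 112.8 224.3] b [-119.4   53.3  224.3] yaw-rel 1.577 toolz [ 0.5 -0.1 -0.9] F [0.3 0.5 0.6] g 24.0 j [ 0.3 -0.5  1.9 -0.2  1.2  0.4]
rows 12
[0.51, -0.01, 0.00, -0.85, -0.03, 0.28]
[0.51, -0.01, 0.00, -0.85, -0.02, 0.28]
[0.51, -0.01, 0.00, -0.85, -0.01, 0.28]
[0.51, -0.01, 0.00, -0.85, 0.01, 0.28]
[0.51, -0.01, 0.00, -0.85, 0.02, 0.28]
[0.51, -0.01, 0.00, -0.85, 0.03, 0.28]
[0.51, -0.01, 0.00, -0.85, 0.04, 0.28]
[0.51, -0.01, 0.00, -0.84, 0.06, 0.28]
[0.51, -0.01, 0.00, -0.84, 0.07, 0.28]
[0.51, -0.01, 0.00, -0.84, 0.08, 0.27]
[0.51, -0.01, 0.00, -0.84, 0.10, 0.27]
[0.51, -0.01, 0.00, -0.84, 0.11, 0.27]
```

>>> play_rows([
  [0.5, 0, 0, -0.85, -0.03, 0.1, 50],
  [0.5, 0, 0, -0.85, -0.02, 0.1, 50],
  [0.5, 0, 0, -0.85, -0.01, 0.1, 50],
  [0.5, 0, 0, -0.85, 0.01, 0.2, 50],
  [0.5, 0, 0, -0.85, 0.02, 0.3, 50],
])

```text
t: 23.07
ee_pos: [458.4, -17.7, 193.8]
tcp_rot: [2.155, 1.936, 0.3]
force: [0.9, 0.4, 0.5]
grip_width: 0.53
```

>>> play_rows([
  [0.5, 0, 0, -0.85, 0.03, 0.4, 50],
  [0.5, 0, 0, -0.85, 0.04, 0.4, 50],
  [0.5, 0, 0, -0.85, 0.06, 0.4, 50],
  [0.5, 0, 0, -0.85, 0.07, 0.4, 50],
  [0.5, 0, 0, -0.85, 0.08, 0.4, 50],
])

```text
t: 23.48
ee_pos: [465.4, -147.3, 135.1]
tcp_rot: [2.289, 2.054, 0.088]
force: [-0.2, 0.2, 0.6]
grip_width: 0.532
```

>>> play_rows([
  [0.5, 0, 0, -0.85, 0.1, 0.3, 50],
  [0.5, 0, 0, -0.85, 0.11, 0.3, 50],
  [0, 0, 0, 0, 0, 0, 50],
])

```text
t: 23.73
ee_pos: [467.0, -200.9, 114.4]
tcp_rot: [-2.339, -2.092, 0.007]
force: [-0.1, 1.0, -0.1]
grip_width: 0.531
```

```bash
python3 - <<'E'
from h import *
st()
w=cam("wrist","v_wrist"); st()
for n in ["vial_0"]:
    for d in ctrl.place_of(n,"wrist")[:5]: print(round(d["conf"],2),np.array(d["pixel"]),onz(w,d["pixel"],0))
E
```

```text
t 23.7 w [ 467.  -200.9  114.4] b [ -82.2 -258.2  114.4] yaw-rel 1.572 toolz [-0. -0. -1.] F [-0.1  1.  -0.1] g 49.9 j [-0.5  0.   1.6 -0.   1.5 -0.4]
t 23.8 w [ 466.8 -198.7  115.5] b [ -82.6 -256.   115.5] yaw-rel 1.573 toolz [-0.  0. -1.] F [-0.9  1.  -0.2] g 50.1 j [-0.5  0.   1.6 -0.   1.5 -0.4]
0.95 [269.3 199. ] [ 408.  -199.9    0. ]
0.9 [268.4 321. ] [ 382.4 -357.9    0. ]
0.62 [319.6 182.3] [ 467.5 -187.1    0. ]
```

```bash
python3 - <<'E'
from h import *
w=cam("wrist");st();crop(w,"w_wrist",280,150,380,230,7)
print(onz(w,(323.2,189),49),onz(w,(320.5,181),38))
for d in ctrl.place_of("vial_0","wrist")[:5]: print(round(d["conf"],2),np.array(d["pixel"]),onz(w,d["pixel"],0))
E
```

```text
t 23.9 w [ 466.9 -196.6  117.6] b [ -82.7 -253.9  117.6] yaw-rel 1.575 toolz [-0.  0. -1.] F [0.8 0.4 0.1] g 50.4 j [-0.5  0.   1.6  0.   1.5 -0.4]
[ 471.6 -182.6   49. ] [ 469.7 -176.3   38. ]
0.82 [324.5 184.6] [ 473.  -186.9    0. ]
0.66 [271.9 321.2] [ 387.1 -356.4    0. ]
0.61 [270.6 201.9] [ 408.9 -200.3    0. ]
```

```bash
python3 - <<'E'
from h import *
for i in range(4):
    o=ctrl.get_obs(); w=cam("wrist")
    c=(w["pixels"][:,:,2].astype(int)>180)&(w["pixels"][:,:,0]<120)
    c[:150]=0;c[230:]=0;c[:,:280]=0;c[:,380:]=0
    v,u=np.nonzero(c); print(o["ee_pos"],(u.mean(),v.mean()),onz(w,(u.mean(),v.mean()),49))
t=cam("top");s=cam("scene")
for r,n in ((t,"top"),(s,"scene")):
    px=r["pixels"].astype(int); c=(px[:,:,2]>px[:,:,0]+50)
    m=np.zeros_like(c); u,v=[int(a) for a in proj(r,[474,-190,45])]; m[v-9:v+10,u-9:u+10]=1
    vv,uu=np.nonzero(c&m); print(n,len(uu),uu.mean(),vv.mean(), onz(r,(uu.mean(),vv.mean()),46))
E
```

```text
[ 467.  -196.2  118.4] (np.float64(323.0857142857143), np.float64(193.8025974025974)) [ 471.2 -186.5   49. ]
[ 467.  -195.9  118.8] (np.float64(322.96666666666664), np.float64(193.9897435897436)) [ 471.1 -186.5   49. ]
[ 467.  -195.7  119.2] (np.float64(322.9667519181586), np.float64(194.05115089514067)) [ 471.2 -186.5   49. ]
[ 467.  -195.7  119.3] (np.float64(322.8817480719794), np.float64(194.06169665809767)) [ 471.1 -186.5   49. ]
top 93 403.9139784946237 217.80645161290323 [ 465.2 -204.6   46. ]
scene 29 383.82758620689657 179.10344827586206 [ 470.3 -189.4   46. ]
```

>>> play_rows([
  [0, 0, 0, 0.27, 0.1, 0.6, 50],
  [0, 0, 0, 0, 0, 0.7, 50],
  [0, 0, 0, 0, 0, 0.6, 50],
  [0, 0, 0, 0, 0, 0, 50],
  [0, 0, 0, 0, 0, 0, 50],
])

```text
t: 24.65
ee_pos: [469.9, -188.0, 60.8]
tcp_rot: [-2.335, -2.099, 0.001]
force: [0.5, -0.6, 0.8]
grip_width: 0.526
```

```bash
python3 - <<'E'
from h import *
for i in range(3): w=cam("wrist")
st();crop(w,"x_wrist",250,140,390,260,5)
p,R,o=pose()
for z in (49,38,25,0): print(z,[((proj(w,[471+dx,-187.5,z])-[250,140])*5) for dx in (-13,13)], ((proj(w,[p[0],p[1],z])-[250,140])*5))
E
```

```text
t 24.8 w [ 471.7 -189.1   63.2] b [ -78.8 -246.    63.2] yaw-rel 1.576 toolz [ 0. -0. -1.] F [-0.3  0.  -1.2] g 50.4 j [-0.5  0.1  1.7 -0.   1.4 -0.4]
49 [array([262.7, 403.1]), array([426.8, 386.1])] [350.2 404. ]
38 [array([266.8, 383.3]), array([423.2, 367.1])] [350.2 384.2]
25 [array([271. , 362.1]), array([419.3, 346.7])] [350.1 362.9]
0 [array([278.2, 327. ]), array([412.9, 312.9])] [350.1 327.8]
```

>>> play_rows([
  [0, 0, 0, 0.08, 0, 0.6, 50],
  [0, 0, 0, 0, 0, 0.7, 50],
  [0, 0, 0, 0, 0, 0.7, 50],
  [0, 0, 0, 0, 0, 0, 50],
  [0, 0, 0, 0, 0, 0, 50],
])

```text
t: 25.22
ee_pos: [470.8, -186.2, 1.6]
tcp_rot: [-2.337, -2.099, 0.0]
force: [-0.8, -1.0, -0.6]
grip_width: 0.535
```

>>> play_rows([
  [0, 0, 0, 0, 0, 0, 15],
  [0, 0, 0, 0, 0, 0, 15],
  [0, 0, 0, 0, 0, 0, 15],
  [0, 0, 0, 0, 0, 0, 15],
  [0, 0, 0, 0, 0, 0, 15],
], newtons=15)

```text
t: 25.63
ee_pos: [471.6, -186.7, 2.6]
tcp_rot: [2.335, 2.098, 0.001]
force: [0.4, 0.0, 3.4]
grip_width: 0.266
```

```bash
python3 - <<'E'
from h import *
st();w=cam("wrist");crop(w,"y_wrist",250,140,390,260,5)
s=cam("scene");crop(s,"y_scene",330,130,450,230,6)
E
```

```text
t 25.6 w [ 471.6 -186.7    2.6] b [ -79.1 -243.5    2.6] yaw-rel 1.576 toolz [ 0. -0. -1.] F [0.4 0.  3.4] g 25.0 j [-0.5  0.1  1.7 -0.   1.3 -0.4]
```

>>> play_rows([
  [0, 0, 0, 0, 0, -0.8, 15],
  [0, 0, 0, 0.2, 0, -1, 15],
  [0, 0, 0, 0.6, 0, -1, 15],
  [0, 0, 0, 0.9, 0, -1, 15],
  [0, 0, 0, 1, 0, -1, 15],
])

```text
t: 26.15
ee_pos: [479.1, -106.0, 145.9]
tcp_rot: [-2.339, -2.097, 0.0]
force: [1.5, 0.2, -0.8]
grip_width: 0.269
```

```bash
python3 - <<'E'
from h import *
st()
plan(b2w(5,40,190),bR(0),amax=5)
E
```

```text
t 26.1 w [ 479.1 -106.   145.9] b [ -80.8 -162.5  145.9] yaw-rel 1.574 toolz [-0. -0. -1.] F [ 1.5  0.2 -0.8] g 25.3 j [-0.3 -0.   1.6 -0.   1.6 -0.2]
rows 19
[-0.00, 0.00, 0.95, 0.35, 0.15, -0.08]
[-0.00, 0.00, 0.95, 0.37, 0.12, -0.08]
[-0.00, 0.00, 0.95, 0.37, 0.09, -0.08]
[-0.00, 0.00, 0.95, 0.38, 0.06, -0.08]
[-0.00, 0.00, 0.95, 0.38, 0.03, -0.08]
[-0.00, 0.00, 0.95, 0.39, -0.00, -0.08]
[-0.00, 0.00, 0.95, 0.38, -0.04, -0.08]
[-0.00, 0.00, 0.95, 0.38, -0.07, -0.08]
[-0.00, 0.00, 0.95, 0.37, -0.10, -0.08]
[-0.00, 0.00, 0.95, 0.36, -0.13, -0.08]
[-0.00, 0.00, 0.95, 0.35, -0.16, -0.08]
[-0.00, 0.00, 0.95, 0.34, -0.19, -0.08]
[-0.00, 0.00, 0.95, 0.32, -0.21, -0.08]
[-0.00, 0.00, 0.95, 0.30, -0.24, -0.08]
[-0.00, 0.00, 0.95, 0.28, -0.26, -0.08]
[-0.00, 0.00, 0.95, 0.26, -0.29, -0.08]
[-0.00, 0.00, 0.95, 0.23, -0.31, -0.08]
[-0.00, 0.00, 0.95, 0.21, -0.33, -0.08]
[-0.00, 0.00, 0.95, 0.18, -0.34, -0.08]
```

>>> play_rows([
  [0, 0, 0.95, 0.35, 0.15, -0.2, 15],
  [0, 0, 0.95, 0.37, 0.12, -0.2, 15],
  [0, 0, 0.95, 0.37, 0.09, -0.2, 15],
  [0, 0, 0.95, 0.38, 0.06, -0.2, 15],
  [0, 0, 0.95, 0.38, 0.03, -0.2, 15],
])

```text
t: 26.57
ee_pos: [507.6, -55.4, 174.8]
tcp_rot: [-2.722, -1.568, 0.001]
force: [0.4, 0.0, -0.4]
grip_width: 0.269
```

>>> play_rows([
  [0, 0, 0.95, 0.38, 0, -0.1, 15],
  [0, 0, 0.95, 0.38, -0.04, -0.1, 15],
  [0, 0, 0.95, 0.38, -0.07, -0.1, 15],
  [0, 0, 0.95, 0.37, -0.1, -0.1, 15],
  [0, 0, 0.95, 0.36, -0.13, -0.1, 15],
])

```text
t: 26.98
ee_pos: [535.5, -5.3, 189.4]
tcp_rot: [-2.986, -0.975, 0.001]
force: [-0.3, -0.2, 0.5]
grip_width: 0.265
```

>>> play_rows([
  [0, 0, 0.95, 0.35, -0.16, 0, 15],
  [0, 0, 0.95, 0.34, -0.19, 0, 15],
  [0, 0, 0.95, 0.32, -0.21, 0, 15],
  [0, 0, 0.95, 0.3, -0.24, 0, 15],
  [0, 0, 0.95, 0.28, -0.26, 0, 15],
])

```text
t: 27.4
ee_pos: [563.9, 44.9, 189.3]
tcp_rot: [-3.123, -0.339, 0.001]
force: [0.1, -0.5, -0.0]
grip_width: 0.266
```

>>> play_rows([
  [0, 0, 0.95, 0.26, -0.29, 0, 15],
  [0, 0, 0.95, 0.23, -0.31, 0, 15],
  [0, 0, 0.95, 0.21, -0.33, 0, 15],
  [0, 0, 0.95, 0.18, -0.34, 0, 15],
  [0, 0, 0, 0, 0, 0, 15],
])

```text
t: 27.82
ee_pos: [586.8, 86.6, 188.9]
tcp_rot: [-3.136, 0.173, 0.002]
force: [-0.8, -0.2, -1.2]
grip_width: 0.269
```

```bash
python3 - <<'E'
from h import *
st()
for i in range(3): w=cam("wrist","z_wrist")
st()
s=cam("scene");crop(s,"z_scene",260,110,400,240,5)
E
```

```text
t 27.8 w [586.8  86.6 188.9] b [  4.8  40.9 188.9] yaw-rel 0.002 toolz [-0.  0. -1.] F [-0.8 -0.2 -1.2] g 25.3 j [0.1 0.2 1.3 0.  1.7 1.7]
t 28.0 w [586.2  84.6 189.4] b [  4.4  38.9 189.4] yaw-rel 0.003 toolz [-0. -0. -1.] F [ 0.4  1.  -1. ] g 25.0 j [ 0.1  0.2  1.3 -0.   1.7  1.7]
```

>>> play_rows([
  [0, 0, 0, 0, 0, 1, 15],
  [0, 0, 0, 0, 0, 1, 15],
  [0, 0, 0, 0, 0, 1, 15],
  [0, 0, 0, 0, 0, 1, 15],
  [0, 0, 0, 0, 0, 0.5, 15],
])

```text
t: 28.43
ee_pos: [583.6, 84.0, 50.4]
tcp_rot: [3.136, -0.174, -0.01]
force: [-0.8, -0.7, -2.7]
grip_width: 0.268
```

>>> play_rows([
  [0, 0, 0, 0, 0, 0.2, 15],
  [0, 0, 0, 0, 0, 0, 15],
  [0, 0, 0, 0, 0, 0, 15],
])

```text
t: 28.68
ee_pos: [587.2, 84.6, 49.9]
tcp_rot: [-3.137, 0.175, -0.002]
force: [0.3, 0.3, 0.5]
grip_width: 0.265
```

```bash
python3 - <<'E'
from h import *
st()
s=cam("scene");crop(s,"a1_scene",260,110,400,240,5)
st()
E
```

```text
t 28.7 w [587.2  84.6  49.9] b [ 5.3 39.  49.9] yaw-rel 0.001 toolz [ 0. -0. -1.] F [0.3 0.3 0.5] g 24.9 j [ 0.1  0.2  1.5 -0.   1.4  1.7]
t 28.7 w [587.8  84.8  50.7] b [ 6.  39.2 50.7] yaw-rel 0.001 toolz [ 0.  0. -1.] F [0.3 0.3 0.3] g 25.3 j [ 0.1  0.2  1.5 -0.   1.4  1.7]
```

>>> play_rows([
  [0, 0, 0, 0, 0, 0.1, 15],
  [0, 0, 0, 0, 0, 0.07, 15],
  [0, 0, 0, 0, 0, 0, 15],
  [0, 0, 0, 0, 0, 0, 15],
])

```text
t: 29.07
ee_pos: [587.4, 85.0, 44.7]
tcp_rot: [-3.137, 0.174, -0.003]
force: [1.1, 0.1, 0.9]
grip_width: 0.269
```

>>> play_rows([
  [0, 0, 0, 0, 0, 0.03, 15],
  [0, 0, 0, 0, 0, 0, 35],
  [0, 0, 0, 0, 0, 0, 35],
  [0, 0, 0, 0, 0, 0, 35],
  [0, 0, 0, 0, 0, -0.5, 35],
])

```text
t: 29.48
ee_pos: [583.5, 84.9, 53.9]
tcp_rot: [3.136, -0.174, -0.013]
force: [-0.2, -0.7, -0.7]
grip_width: 0.372
```

>>> play_rows([
  [0, 0, 0, 0, 0, -0.9, 35],
  [0, 0, 0, 0, 0, -1, 35],
  [0, 0, 0, 0, 0, -1, 35],
  [0, 0, 0, -0.5, 0, -1, 35],
  [0, 0, 0, -0.8, 0.3, -0.5, 35],
])

```text
t: 29.9
ee_pos: [548.9, 81.1, 193.2]
tcp_rot: [-3.136, 0.173, -0.009]
force: [-0.0, 0.2, 1.2]
grip_width: 0.374
```

```bash
python3 - <<'E'
from h import *
st()
w=cam("wrist","b1_wrist")
st()
plan([402,-199,130],bR(0),amax=5)
for d in ctrl.place_of("vial_0","top")[:5]: print(round(d["conf"],2),np.array(d["pixel"]))
t=cam("top");crop(t,"b1_top",270,130,470,260,4)
E
```

```text
t 29.9 w [548.9  81.1 193.2] b [-32.3  31.2 193.2] yaw-rel 0.002 toolz [ 0.  0. -1.] F [-0.   0.2  1.2] g 35.1 j [0.  0.1 1.4 0.  1.7 1.7]
t 29.9 w [545.4  80.  196.6] b [-35.6  29.7 196.6] yaw-rel 0.001 toolz [ 0. -0. -1.] F [-2.2 -0.4  1.7] g 34.8 j [ 0.   0.1  1.4 -0.   1.7  1.7]
rows 12
[-0.00, -0.01, 0.00, -0.31, 0.81, 0.18]
[-0.00, -0.01, 0.00, -0.31, 0.81, 0.18]
[-0.00, -0.01, 0.00, -0.31, 0.81, 0.18]
[-0.00, -0.01, 0.00, -0.31, 0.81, 0.18]
[-0.00, -0.01, 0.00, -0.31, 0.81, 0.18]
[-0.00, -0.01, 0.00, -0.31, 0.81, 0.18]
[-0.00, -0.01, 0.00, -0.31, 0.81, 0.18]
[-0.00, -0.01, 0.00, -0.31, 0.81, 0.18]
[-0.00, -0.01, 0.00, -0.31, 0.81, 0.18]
[-0.00, -0.01, 0.00, -0.31, 0.81, 0.18]
[-0.00, -0.01, 0.00, -0.31, 0.81, 0.18]
[-0.00, -0.01, 0.00, -0.31, 0.81, 0.18]
0.61 [399.5 216.2]
0.55 [448.7 245.1]
```

>>> play_rows([
  [0, 0, 0, -0.31, 0.81, 0.1, 50],
  [0, 0, 0, -0.31, 0.81, 0.1, 50],
  [0, 0, 0, -0.31, 0.81, 0.1, 50],
  [0, 0, 0, -0.31, 0.81, 0.1, 50],
  [0, 0, 0, -0.31, 0.81, 0.1, 50],
])

```text
t: 30.47
ee_pos: [486.0, -35.9, 172.1]
tcp_rot: [-3.136, 0.174, 0.006]
force: [0.1, -0.6, -1.0]
grip_width: 0.529
```

>>> play_rows([
  [0, 0, 0, -0.31, 0.81, 0.3, 50],
  [0, 0, 0, -0.31, 0.81, 0.3, 50],
  [0, 0, 0, -0.31, 0.81, 0.3, 50],
  [0, 0, 0, -0.31, 0.81, 0.3, 50],
  [0, 0, 0, -0.31, 0.81, 0.3, 50],
])

```text
t: 30.88
ee_pos: [426.2, -151.5, 127.1]
tcp_rot: [-3.135, 0.174, 0.005]
force: [0.9, -0.6, -0.3]
grip_width: 0.533
```

>>> play_rows([
  [0, 0, 0, -0.31, 0.81, 0.3, 50],
  [0, 0, 0, -0.31, 0.81, 0.3, 50],
  [0, 0, 0, 0, 0, 0, 50],
  [0, 0, 0, 0, 0, 0, 50],
])

```text
t: 31.22
ee_pos: [402.3, -197.1, 109.3]
tcp_rot: [-3.134, 0.179, 0.006]
force: [-0.0, 0.4, 0.1]
grip_width: 0.532
```

```bash
cat > vial.py <<'E'
from h import *
import sys
# find cap by colour near image centre: arg r(ed)/p(urple)/b
for i in range(3): w=cam("wrist",sys.argv[2])
st()
px=w["pixels"].astype(int)
hsv=cv2.cvtColor(w["pixels"],cv2.COLOR_RGB2HSV)
h,s,v=[hsv[:,:,i].astype(int) for i in range(3)]
c={"r":((h<6)|(h>174))&(s>170)&(v>150),"p":(h>125)&(h<155)&(s>60)&(v>70)}[sys.argv[1]]
n,l,stt,ce=cv2.connectedComponentsWithStats(c.astype(np.uint8))
p,R,o=pose()
for i in range(1,n):
    if stt[i,4]>60:
        X=onz(w,ce[i],49); print(stt[i,4],ce[i],X,"tool d",R.inv().apply(X-p))
E
python3 vial.py r c1_wrist
```

```text
t 31.4 w [ 404.1 -196.3  111.4] b [-145.2 -260.7  111.4] yaw-rel 0.002 toolz [-0.  0. -1.] F [0.3 0.1 0.6] g 50.0 j [-0.6 -0.1  1.7  0.   1.5  1.1]
436 [324.  205.9] [ 403.8 -199.5   49. ] tool d [ 0.1  3.2 62.4]
```

>>> play_rows([
  [0, 0, 0, 0.05, 0.1, 0.6, 50],
  [0, 0, 0, 0, 0, 0.9, 50],
  [0, 0, 0, 0, 0, 0.9, 50],
  [0, 0, 0, 0, 0, 0.8, 50],
  [0, 0, 0, 0, 0, 0.45, 50],
])

```text
t: 31.78
ee_pos: [404.0, -198.1, -0.3]
tcp_rot: [-3.135, 0.171, 0.005]
force: [-0.2, 0.8, 0.1]
grip_width: 0.535
```

>>> play_rows([
  [0, 0, 0, 0, 0, 0, 50],
  [0, 0, 0, 0, 0, 0, 50],
  [0, 0, 0, 0, 0, 0, 15],
  [0, 0, 0, 0, 0, 0, 15],
  [0, 0, 0, 0, 0, 0, 15],
])

```text
t: 32.2
ee_pos: [406.0, -200.8, 3.9]
tcp_rot: [3.135, -0.174, 0.005]
force: [0.2, 0.1, -0.2]
grip_width: 0.359
```

>>> play_rows([
  [0, 0, 0, 0, 0, 0, 15],
  [0, 0, 0, 0, 0, 0, 15],
  [0, 0, 0, 0, 0, -0.3, 15],
  [0, 0, 0, 0, 0, -0.6, 15],
])

```text
t: 32.53
ee_pos: [402.8, -199.1, 27.9]
tcp_rot: [-3.134, 0.175, 0.007]
force: [1.0, -0.3, 0.2]
grip_width: 0.264
```

```bash
python3 - <<'E'
from h import *
st()
s=cam("scene");crop(s,"d1_scene",330,130,450,230,6)
plan(b2w(5,-39,190),bR(0))
E
```

```text
t 32.5 w [ 402.8 -199.1   27.9] b [-146.2 -263.6   27.9] yaw-rel 0.001 toolz [-0.  0. -1.] F [ 1.  -0.3  0.2] g 24.8 j [-0.6 -0.   1.8 -0.   1.4  1.1]
rows 12
[0.00, -0.00, 0.00, 0.41, -0.63, -0.44]
[0.00, -0.00, 0.00, 0.41, -0.63, -0.44]
[0.00, -0.00, 0.00, 0.41, -0.63, -0.44]
[0.00, -0.00, 0.00, 0.41, -0.63, -0.44]
[0.00, -0.00, 0.00, 0.41, -0.63, -0.44]
[0.00, -0.00, 0.00, 0.41, -0.63, -0.44]
[0.00, -0.00, 0.00, 0.41, -0.63, -0.44]
[0.00, -0.00, 0.00, 0.41, -0.63, -0.44]
[0.00, -0.00, 0.00, 0.41, -0.63, -0.44]
[0.00, -0.00, 0.00, 0.41, -0.63, -0.44]
[0.00, -0.00, 0.00, 0.41, -0.63, -0.44]
[0.00, -0.00, 0.00, 0.41, -0.63, -0.44]
```

>>> play_rows([
  [0, 0, 0, 0.1, -0.2, -0.95, 15],
  [0, 0, 0, 0.2, -0.5, -0.95, 15],
  [0, 0, 0, 0.3, -0.6, -0.95, 15],
  [0, 0, 0, 0.4, -0.6, -0.95, 15],
  [0, 0, 0, 0.4, -0.7, -0.9, 15],
])

```text
t: 33.0
ee_pos: [455.5, -127.1, 172.4]
tcp_rot: [3.136, -0.177, 0.002]
force: [0.2, -0.7, -0.5]
grip_width: 0.269
```

>>> play_rows([
  [0, 0, 0, 0.5, -0.7, -0.7, 15],
  [0, 0, 0, 0.5, -0.8, 0, 15],
  [0, 0, 0, 0.5, -0.8, 0, 15],
  [0, 0, 0, 0.5, -0.8, 0, 15],
  [0, 0, 0, 0.5, -0.8, 0, 15],
])

```text
t: 33.42
ee_pos: [543.5, -18.3, 191.8]
tcp_rot: [3.136, -0.175, 0.002]
force: [0.6, -0.2, -0.6]
grip_width: 0.268
```

>>> play_rows([
  [0, 0, 0, 0.5, -0.6, 0, 15],
  [0, 0, 0, 0.5, -0.46, 0, 15],
  [0, 0, 0, 0, 0, 0, 15],
  [0, 0, 0, 0, 0, 0, 15],
  [0, 0, 0, 0, 0, 0, 15],
])

```text
t: 33.83
ee_pos: [575.4, 8.3, 191.2]
tcp_rot: [3.136, -0.175, -0.001]
force: [-0.3, -0.2, -1.0]
grip_width: 0.268
```

```bash
python3 - <<'E'
from h import *
st()
w=cam("wrist","e1_wrist")
st()
E
```

```text
t 33.8 w [575.4   8.3 191.2] b [  2.2 -38.1 191.2] yaw-rel 0.000 toolz [-0. -0. -1.] F [-0.3 -0.2 -1. ] g 25.2 j [-0.1  0.1  1.3 -0.   1.7  1.6]
t 33.9 w [575.3   8.1 191.4] b [  2.1 -38.4 191.4] yaw-rel -0.000 toolz [-0. -0. -1.] F [-0.3 -0.1 -0.4] g 24.8 j [-0.1  0.1  1.3 -0.   1.7  1.6]
```

>>> play_rows([
  [0, 0, 0, 0, 0, 1, 15],
  [0, 0, 0, 0, 0, 1, 15],
  [0, 0, 0, 0, 0, 1, 15],
  [0, 0, 0, 0, 0, 1, 15],
  [0, 0, 0, 0, 0, 0.5, 15],
])

```text
t: 34.3
ee_pos: [572.7, 8.0, 52.4]
tcp_rot: [3.136, -0.177, -0.009]
force: [0.2, -0.7, -1.1]
grip_width: 0.264
```

>>> play_rows([
  [0, 0, 0, 0, 0, 0.2, 15],
  [0, 0, 0, 0, 0, 0.1, 15],
  [0, 0, 0, 0, 0, 0.05, 15],
  [0, 0, 0, 0, 0, 0, 15],
  [0, 0, 0, 0, 0, 0, 15],
])

```text
t: 34.72
ee_pos: [577.2, 8.6, 47.7]
tcp_rot: [3.137, -0.175, 0.005]
force: [0.2, 0.0, -0.1]
grip_width: 0.267
```

>>> play_rows([
  [0, 0, 0, 0, 0, 0.06, 15],
  [0, 0, 0, 0, 0, 0, 15],
  [0, 0, 0, 0, 0, 0, 35],
  [0, 0, 0, 0, 0, 0, 35],
  [0, 0, 0, 0, 0, 0, 35],
])

```text
t: 35.13
ee_pos: [575.8, 9.0, 44.0]
tcp_rot: [3.137, -0.174, -0.0]
force: [0.3, -0.5, 0.6]
grip_width: 0.371
```

>>> play_rows([
  [0, 0, 0, 0, 0, -0.5, 35],
  [0, 0, 0, 0, 0, -1, 35],
  [0, 0, 0, 0, 0, -1, 35],
  [0, 0, 0, 0, 0, -1, 35],
  [0, 0, 0, -0.5, 0.3, -1, 35],
])

```text
t: 35.55
ee_pos: [560.9, 2.4, 179.6]
tcp_rot: [-3.136, 0.172, 0.0]
force: [-0.6, 0.3, 0.0]
grip_width: 0.375
```

```bash
python3 - <<'E'
from h import *
st()
w=cam("wrist","f1_wrist")
plan([383,-360,130],bR(0))
E
```

```text
t 35.5 w [560.9   2.4 179.6] b [-11.5 -45.7 179.6] yaw-rel 0.002 toolz [-0.  0. -1.] F [-0.6  0.3  0. ] g 35.2 j [-0.1  0.1  1.4  0.   1.7  1.6]
rows 15
[0.00, -0.01, 0.00, -0.31, 0.84, 0.13]
[0.00, -0.01, 0.00, -0.31, 0.84, 0.13]
[0.00, -0.01, 0.00, -0.31, 0.84, 0.13]
[0.00, -0.01, 0.00, -0.31, 0.84, 0.13]
[0.00, -0.01, 0.00, -0.31, 0.84, 0.13]
[0.00, -0.01, 0.00, -0.31, 0.84, 0.13]
[0.00, -0.01, 0.00, -0.30, 0.84, 0.13]
[0.00, -0.01, 0.00, -0.30, 0.84, 0.13]
[0.00, -0.01, 0.00, -0.30, 0.84, 0.13]
[0.00, -0.01, 0.00, -0.30, 0.84, 0.13]
[0.00, -0.01, 0.00, -0.30, 0.84, 0.13]
[0.00, -0.01, 0.00, -0.30, 0.84, 0.13]
[0.00, -0.01, 0.00, -0.30, 0.84, 0.13]
[0.00, -0.01, 0.00, -0.30, 0.84, 0.13]
[0.00, -0.01, 0.00, -0.30, 0.84, 0.13]
```

>>> play_rows([
  [0, 0, 0, -0.8, 0.5, 0, 50],
  [0, 0, 0, -0.9, 0.5, 0, 50],
  [0, 0, 0, -0.9, 0.5, 0, 50],
  [0, 0, 0, -0.9, 0.5, 0, 50],
  [0, 0, 0, -0.9, 0.5, 0.2, 50],
])

```text
t: 36.02
ee_pos: [419.7, -58.7, 173.7]
tcp_rot: [3.136, -0.174, 0.003]
force: [-0.1, -0.3, 1.3]
grip_width: 0.533
```

>>> play_rows([
  [0, 0, 0, -0.2, 1, 0.2, 50],
  [0, 0, 0, 0, 1, 0.2, 50],
  [0, 0, 0, 0, 1, 0.2, 50],
  [0, 0, 0, 0, 1, 0.2, 50],
  [0, 0, 0, 0, 1, 0.2, 50],
])

```text
t: 36.43
ee_pos: [397.4, -207.9, 142.7]
tcp_rot: [3.136, -0.175, 0.001]
force: [0.7, 0.3, 0.3]
grip_width: 0.537
```

>>> play_rows([
  [0, 0, 0, 0, 1, 0.2, 50],
  [0, 0, 0, 0, 1, 0.2, 50],
  [0, 0, 0, 0, 1, 0.2, 50],
  [0, 0, 0, 0, 1, 0.2, 50],
  [0, 0, 0, 0, 1, 0.1, 50],
])

```text
t: 36.85
ee_pos: [380.4, -356.7, 114.8]
tcp_rot: [-3.136, 0.175, 0.002]
force: [-0.4, 0.4, 0.1]
grip_width: 0.532
```

>>> play_rows([
  [0, 0, 0, 0, 0.1, 0, 50],
  [0, 0, 0, 0, 0, 0, 50],
  [0, 0, 0, 0, 0, 0, 50],
])

```text
t: 37.1
ee_pos: [380.9, -358.2, 115.7]
tcp_rot: [-3.136, 0.175, 0.0]
force: [0.5, 0.8, -0.3]
grip_width: 0.53
```

```bash
python3 vial.py p g1_wrist
```

```text
t 37.2 w [ 381.4 -357.6  116.4] b [-149.7 -423.5  116.4] yaw-rel 0.002 toolz [ 0. -0. -1.] F [-0.4 -0.2  0.1] g 50.4 j [-0.9  0.1  1.6  0.   1.5  0.8]
447 [324.3 201.6] [ 384.3 -361.5   49. ] tool d [ 3.3  3.6 67.4]
```

>>> play_rows([
  [0, 0, 0, 0.14, 0.12, 0.7, 50],
  [0, 0, 0, 0, 0, 0.9, 50],
  [0, 0, 0, 0, 0, 0.9, 50],
  [0, 0, 0, 0, 0, 0.8, 50],
  [0, 0, 0, 0, 0, 0.5, 50],
])

```text
t: 37.67
ee_pos: [384.1, -360.3, -0.4]
tcp_rot: [-3.134, 0.172, 0.003]
force: [-0.6, 0.4, -0.5]
grip_width: 0.532
```

>>> play_rows([
  [0, 0, 0, 0, 0, 0, 50],
  [0, 0, 0, 0, 0, 0, 50],
  [0, 0, 0, 0, 0, 0, 15],
  [0, 0, 0, 0, 0, 0, 15],
  [0, 0, 0, 0, 0, 0, 15],
])

```text
t: 38.08
ee_pos: [385.8, -363.7, 3.9]
tcp_rot: [3.134, -0.174, 0.004]
force: [-1.4, -0.0, -0.2]
grip_width: 0.354
```

>>> play_rows([
  [0, 0, 0, 0, 0, 0, 15],
  [0, 0, 0, 0, 0, 0, 15],
  [0, 0, 0, 0, 0, -0.3, 15],
  [0, 0, 0, 0, 0, -0.6, 15],
])

```text
t: 38.42
ee_pos: [383.2, -361.2, 27.3]
tcp_rot: [-3.133, 0.174, 0.006]
force: [-0.4, 0.9, -0.0]
grip_width: 0.265
```

```bash
python3 - <<'E'
from h import *
st()
s=cam("scene");crop(s,"h1_scene",350,110,470,210,6)
E
```

```text
t 38.4 w [ 383.2 -361.2   27.3] b [-147.5 -426.9   27.3] yaw-rel 0.001 toolz [-0.  0. -1.] F [-0.4  0.9 -0. ] g 24.9 j [-0.9  0.1  1.6 -0.   1.4  0.8]
```

>>> play_rows([
  [0, 0, 0, 0, -0.3, -0.9, 15],
  [0, 0, 0, 0, -0.9, -0.9, 15],
  [0, 0, 0, 0, -1, -0.9, 15],
  [0, 0, 0, 0, -1, -0.9, 15],
  [0, 0, 0, 0, -1, -0.9, 15],
])

```text
t: 38.88
ee_pos: [398.5, -236.5, 165.5]
tcp_rot: [3.136, -0.176, 0.001]
force: [0.9, 0.4, 0.3]
grip_width: 0.269
```

>>> play_rows([
  [0, 0, 0, 0, -1, -0.9, 15],
  [0, 0, 0, 0.2, -1, 0, 15],
  [0, 0, 0, 0.2, -1, 0, 15],
  [0, 0, 0, 0.2, -1, 0, 15],
  [0, 0, 0, 0.4, -1, 0, 15],
])

```text
t: 39.3
ee_pos: [445.1, -90.5, 192.0]
tcp_rot: [3.136, -0.175, 0.003]
force: [0.0, -0.5, -0.6]
grip_width: 0.268
```

>>> play_rows([
  [0, 0, 0, 0.5, -1, 0, 15],
  [0, 0, 0, 0.5, -1, 0, 15],
  [0, 0, 0, 0.5, -1, 0, 15],
  [0, 0, 0, 0.5, -1, 0, 15],
  [0, 0, 0, 0.5, -1, 0, 15],
])

```text
t: 39.72
ee_pos: [537.1, 50.5, 191.4]
tcp_rot: [3.137, -0.174, 0.002]
force: [0.6, -0.5, -0.9]
grip_width: 0.265
```

>>> play_rows([
  [0, 0, 0, 0.5, 0, 0, 15],
  [0, 0, 0, 0, 0, 0, 15],
  [0, 0, 0, 0, 0, 0, 15],
  [0, 0, 0, 0, 0, 0, 15],
])

```text
t: 40.05
ee_pos: [550.7, 46.8, 191.0]
tcp_rot: [3.136, -0.176, -0.001]
force: [-0.2, -0.3, -0.5]
grip_width: 0.266
```

```bash
python3 - <<'E'
from h import *
st()
w=cam("wrist","i1_wrist")
st()
E
```

```text
t 40.0 w [550.7  46.8 191. ] b [-26.7  -2.7 191. ] yaw-rel 0.000 toolz [-0. -0. -1.] F [-0.2 -0.3 -0.5] g 25.0 j [-0.   0.1  1.4 -0.   1.7  1.7]
t 40.1 w [550.6  46.6 191.2] b [-26.7  -2.9 191.2] yaw-rel -0.000 toolz [-0. -0. -1.] F [ 0.8 -0.3 -0.5] g 25.0 j [-0.   0.1  1.4 -0.   1.7  1.7]
```

>>> play_rows([
  [0, 0, 0, 0.2, -0.08, 1, 15],
  [0, 0, 0, 0, 0, 1, 15],
  [0, 0, 0, 0, 0, 1, 15],
  [0, 0, 0, 0, 0, 1, 15],
  [0, 0, 0, 0, 0, 0.5, 15],
])

```text
t: 40.52
ee_pos: [554.2, 48.0, 52.1]
tcp_rot: [3.136, -0.177, -0.009]
force: [-0.8, 1.0, -0.3]
grip_width: 0.269
```

>>> play_rows([
  [0, 0, 0, 0, 0, 0.2, 15],
  [0, 0, 0, 0, 0, 0.1, 15],
  [0, 0, 0, 0, 0, 0.1, 15],
  [0, 0, 0, 0, 0, 0, 15],
  [0, 0, 0, 0, 0, 0, 15],
])

```text
t: 40.93
ee_pos: [558.7, 48.8, 45.8]
tcp_rot: [-3.137, 0.175, -0.005]
force: [1.3, -0.3, -0.1]
grip_width: 0.267
```

>>> play_rows([
  [0, 0, 0, 0, 0, 0.03, 15],
  [0, 0, 0, 0, 0, 0, 15],
  [0, 0, 0, 0, 0, 0, 35],
  [0, 0, 0, 0, 0, 0, 35],
  [0, 0, 0, 0, 0, 0, 35],
])

```text
t: 41.35
ee_pos: [557.2, 49.1, 42.8]
tcp_rot: [3.137, -0.174, -0.001]
force: [-0.8, 0.2, -0.2]
grip_width: 0.369
```

>>> play_rows([
  [0, 0, 0, 0, 0, -0.5, 35],
  [0, 0, 0, 0, 0, -1, 35],
  [0, 0, 0, 0, 0, -1, 35],
  [0, 0, 0, 0, 0, -1, 35],
  [0, 0, 0, -0.5, 0, -1, 35],
])

```text
t: 41.77
ee_pos: [543.4, 50.4, 178.4]
tcp_rot: [3.136, -0.175, -0.001]
force: [-0.4, 0.7, 0.8]
grip_width: 0.372
```

>>> play_rows([
  [0, 0, 0, -0.8, 0, -1, 35],
  [0, 0, 0, -0.8, 0, -1, 35],
  [0, 0, 0, -0.8, 0, -1, 35],
  [0, 0, 0, 0, 0, 0, 10],
])

```text
t: 42.1
ee_pos: [470.7, 59.3, 276.3]
tcp_rot: [-3.136, 0.173, -0.02]
force: [1.2, -0.5, 1.4]
grip_width: 0.329
```

```bash
python3 - <<'E'
from h import *
st()
for i in range(3): w=cam("wrist","j1_wrist")
st()
s=cam("scene");crop(s,"j1_scene",200,80,400,230,4)
for r,n in ((w,"wrist"),):
  for m in ("lid_edge","hasp_tip","loop"):
    print(m,[(round(d["conf"],2),np.array(d["pixel"])) for d in ctrl.place_of(m,n)][:3],[(round(d["conf"],2),np.array(d["pixel"])) for d in ctrl.place_of(m,"scene")][:3])
E
```

```text
t 42.1 w [470.7  59.3 276.3] b [-107.5    0.8  276.3] yaw-rel 0.002 toolz [ 0.  0. -1.] F [ 1.2 -0.5  1.4] g 30.9 j [ 0.  -0.1  1.4  0.   1.8  1.7]
t 42.2 w [471.   58.7 267.8] b [-107.2    0.2  267.8] yaw-rel 0.001 toolz [ 0. -0. -1.] F [ 0.4 -0.2  1.2] g 19.8 j [ 0.  -0.1  1.4 -0.   1.8  1.7]
lid_edge [(0.69, array([293.1, 103.6]))] [(0.83, array([303.5, 144.3]))]
hasp_tip [] [(0.57, array([292.8, 145. ]))]
loop [(0.72, array([320.8, 165.6]))] [(0.62, array([343.3, 187. ])), (0.15, array([309.4, 322.9]))]
```

```bash
python3 - <<'E'
from h import *
st()
R=bR(0,np.radians(40));print(R.as_matrix()[:,2])
plan(b2w(40,-52,285),R,amax=5)
E
```

```text
t 42.6 w [471.   58.6 266.7] b [-107.2    0.1  266.7] yaw-rel 0.001 toolz [-0. -0. -1.] F [ 0.5 -0.1  0.1] g 10.2 j [ 0.  -0.1  1.4 -0.   1.8  1.7]
[ 0.6 -0.1 -0.8]
rows 9
[0.00, 0.89, 0.00, 0.54, 0.19, -0.07]
[0.00, 0.89, 0.00, 0.55, 0.19, -0.03]
[0.00, 0.89, 0.00, 0.55, 0.19, 0.02]
[0.00, 0.89, 0.00, 0.55, 0.19, 0.06]
[0.00, 0.89, 0.00, 0.54, 0.19, 0.10]
[0.00, 0.89, 0.00, 0.53, 0.19, 0.14]
[0.00, 0.89, 0.00, 0.52, 0.19, 0.18]
[0.00, 0.89, 0.00, 0.50, 0.19, 0.22]
[0.00, 0.89, 0.00, 0.48, 0.19, 0.26]
```

>>> play_rows([
  [0, 0.9, 0, 0.54, 0.19, -0.1, 0],
  [0, 0.9, 0, 0.54, 0.19, -0.05, 0],
  [0, 0.9, 0, 0.54, 0.19, 0, 0],
  [0, 0.9, 0, 0.54, 0.19, 0.05, 0],
  [0, 0.9, 0, 0.54, 0.19, 0.1, 0],
])

```text
t: 43.02
ee_pos: [549.0, 21.0, 281.3]
tcp_rot: [3.054, -0.17, 0.614]
force: [0.2, 0.1, -0.5]
grip_width: 0.007
```

>>> play_rows([
  [0, 0.9, 0, 0.53, 0.19, 0.14, 0],
  [0, 0.9, 0, 0.52, 0.19, 0.18, 0],
  [0, 0.9, 0, 0.5, 0.19, 0.22, 0],
  [0, 0.8, 0, 0.48, 0.19, 0.24, 0],
  [0, 0, 0, 0, 0, 0, 0],
])

```text
t: 43.43
ee_pos: [608.8, -9.2, 286.9]
tcp_rot: [2.914, -0.164, 1.055]
force: [-0.5, 0.1, -0.0]
grip_width: 0.01
```

```bash
python3 - <<'E'
from h import *
st()
s=cam("scene");crop(s,"k1_scene",200,60,400,230,4)
w=cam("wrist","k1_wrist");st()
R=bR(0,np.radians(40))
plan(b2w(104,-52,206),R,amax=5)
E
```

```text
t 43.4 w [608.8  -9.2 286.9] b [ 37.3 -51.9 286.9] yaw-rel -0.000 toolz [ 0.6 -0.1 -0.8] F [-0.5  0.1 -0. ] g 0.9 j [-0.1 -0.3  1.7 -0.   1.1  1.6]
t 43.5 w [609.1  -8.5 289. ] b [ 37.6 -51.1 289. ] yaw-rel 0.000 toolz [ 0.6 -0.1 -0.8] F [ 0.4 -0.   0.5] g 0.1 j [-0.1 -0.3  1.7 -0.   1.1  1.6]
rows 4
[-0.00, 0.01, 0.00, -0.02, 0.01, 0.89]
[-0.00, 0.01, 0.00, -0.02, 0.01, 0.89]
[-0.00, 0.01, 0.00, -0.02, 0.01, 0.89]
[-0.00, 0.01, 0.00, -0.02, 0.01, 0.89]
```

>>> play_rows([
  [0, 0, 0, 0, 0, 0.9, 0],
  [0, 0, 0, 0, 0, 0.9, 0],
  [0, 0, 0, 0, 0, 0.9, 0],
  [0, 0, 0, 0, 0, 0.8, 0],
  [0, 0, 0, 0, 0, 0, 0],
])

```text
t: 43.95
ee_pos: [676.2, -15.6, 203.1]
tcp_rot: [2.919, -0.162, 1.044]
force: [-1.4, 0.3, -0.4]
grip_width: 0.005
```

```bash
python3 - <<'E'
from h import *
st()
s=cam("scene");crop(s,"l1_scene",260,100,400,230,5)
w=cam("wrist","l1_wrist");st()
E
```

```text
t 44.0 w [676.2 -15.6 203.1] b [105.1 -50.7 203.1] yaw-rel 0.001 toolz [ 0.6 -0.1 -0.8] F [-1.4  0.3 -0.4] g 0.5 j [-0.1 -0.1  1.7 -0.   0.9  1.6]
t 44.0 w [676.9 -15.6 208.9] b [105.8 -50.6 208.9] yaw-rel 0.001 toolz [ 0.6 -0.1 -0.8] F [-0.2  0.2  0.4] g 0.6 j [-0.1 -0.1  1.7 -0.   0.9  1.6]
```

>>> play_rows([
  [0, 0, 0, -0.26, 0, 0.31, 0],
  [0, 0, 0, -0.37, 0, -0.26, 0],
  [0, 0, 0, -0.37, 0, -0.26, 0],
  [0, 0, 0, -0.37, 0, -0.26, 0],
  [0, 0, 0, 0, 0, 0, 0],
])

```text
t: 44.47
ee_pos: [636.0, -11.0, 197.9]
tcp_rot: [2.91, -0.161, 1.067]
force: [1.2, -0.7, 0.7]
grip_width: 0.003
```

```bash
python3 - <<'E'
from h import *
st()
s=cam("scene");crop(s,"m1_scene",260,100,400,230,5)
E
```

```text
t 44.5 w [636.  -11.  197.9] b [ 64.6 -50.6 197.9] yaw-rel 0.001 toolz [ 0.6 -0.1 -0.8] F [ 1.2 -0.7  0.7] g 0.3 j [-0.1 -0.2  1.8 -0.   0.8  1.6]
```

>>> play_rows([
  [0, 0, 0, -0.36, 0, -0.12, 0],
  [0, 0, 0, -0.34, 0, -0.09, 0],
  [0, 0, 0, -0.34, 0, -0.09, 0],
  [0, 0, 0, -0.34, 0, -0.06, 0],
  [0, 0, 0, 0, 0, 0, 0],
])

```text
t: 44.93
ee_pos: [596.7, -6.8, 174.7]
tcp_rot: [2.914, -0.162, 1.057]
force: [-0.0, 0.3, -1.0]
grip_width: 0.003
```

```bash
python3 - <<'E'
from h import *
st()
s=cam("scene");crop(s,"n1_scene",260,100,400,230,5)
E
```

```text
t 44.9 w [596.7  -6.8 174.7] b [ 25.  -50.9 174.7] yaw-rel 0.001 toolz [ 0.6 -0.1 -0.8] F [-0.   0.3 -1. ] g 0.3 j [-0.1 -0.3  1.9 -0.   0.8  1.6]
```

>>> play_rows([
  [0, 0, 0, 0.7, 0, 0, 0],
  [0, 0, 0, 0.7, 0, -0.6, 0],
  [0, -1, 0, 0.3, 0, -0.8, 0],
  [0, -1, 0, 0, 0, -0.8, 0],
  [0, -1, 0, 0, 0, -0.2, 0],
])

```text
t: 45.4
ee_pos: [593.9, -6.5, 271.7]
tcp_rot: [3.038, -0.169, 0.68]
force: [1.2, -0.1, 0.5]
grip_width: 0.006
```

```bash
python3 - <<'E'
from h import *
st()
plan(b2w(0,-56,215),bR(0),amax=5)
E
```

```text
t 45.4 w [593.9  -6.5 271.7] b [ 22.3 -50.8 271.7] yaw-rel 0.001 toolz [ 0.4 -0.  -0.9] F [ 1.2 -0.1  0.5] g 0.6 j [-0.1 -0.2  1.5 -0.   1.4  1.6]
rows 6
[-0.00, -0.84, 0.00, -0.25, 0.03, 0.23]
[-0.00, -0.84, 0.00, -0.23, 0.03, 0.25]
[-0.00, -0.84, 0.00, -0.21, 0.03, 0.27]
[-0.00, -0.84, 0.00, -0.19, 0.03, 0.28]
[-0.00, -0.84, 0.00, -0.17, 0.03, 0.29]
[-0.00, -0.84, 0.00, -0.15, 0.03, 0.31]
```

>>> play_rows([
  [0, -0.84, 0, -0.26, 0.03, 0.2, 0],
  [0, -0.84, 0, -0.25, 0.03, 0.2, 0],
  [0, -0.84, 0, -0.24, 0.03, 0.2, 0],
  [0, -0.84, 0, -0.22, 0.03, 0.2, 0],
  [0, -0.84, 0, -0.2, 0.03, 0.2, 0],
])

```text
t: 45.82
ee_pos: [568.5, -8.4, 226.3]
tcp_rot: [3.131, -0.174, 0.103]
force: [0.6, 0.6, 0.1]
grip_width: 0.002
```

>>> play_rows([
  [0, -0.84, 0, -0.2, 0.03, 0.2, 0],
  [0, 0, 0, 0, 0, 0, 0],
  [0, 0, 0, 0, 0, 0, 0],
])

```text
t: 46.07
ee_pos: [563.3, -8.8, 218.6]
tcp_rot: [-3.136, 0.175, 0.008]
force: [-0.9, -0.1, -0.0]
grip_width: 0.005
```

```bash
python3 - <<'E'
from h import *
st()
s=cam("scene");crop(s,"o1_scene",260,100,400,230,5)
w=cam("wrist","o1_wrist");st()
E
```

```text
t 46.1 w [563.3  -8.8 218.6] b [ -8.  -56.5 218.6] yaw-rel 0.001 toolz [-0.  0. -1.] F [-0.9 -0.1 -0. ] g 0.4 j [-0.1  0.1  1.3 -0.   1.8  1.6]
t 46.2 w [562.9  -8.6 220.5] b [ -8.4 -56.3 220.5] yaw-rel 0.001 toolz [-0.  0. -1.] F [ 0.  -0.4  1.6] g 0.3 j [-0.1  0.1  1.3 -0.   1.8  1.6]
```

```bash
python3 - <<'E'
from h import *
w=cam("wrist");s=cam("scene");st()
for d in (55,50,45,40,35,30):
    a=np.radians(d); c=(58-120*np.cos(a)+8*np.sin(a),104+120*np.sin(a)+8*np.cos(a))
    print(d,np.array(c),proj(w,b2w(c[0],-82,c[1])),proj(w,b2w(c[0],82,c[1])),(proj(s,b2w(c[0],-82,c[1]))-[260,100])*5)
E
```

```text
t 46.3 w [562.6  -8.5 221.3] b [ -8.6 -56.3 221.3] yaw-rel 0.001 toolz [-0.  0. -1.] F [-0.2 -0.4  0.2] g 0.6 j [-0.1  0.1  1.3 -0.   1.8  1.6]
55 [ -4.3 206.9] [353.4 216.5] [144.6 216.3] [393.1 234.2]
50 [-13.  201.1] [352.3 224.7] [150.5 224.6] [404.7 246.1]
45 [-21.2 194.5] [351.2 231.6] [156.5 231.4] [415.5 258.8]
40 [-28.8 187.3] [350. 237.] [162.4 236.8] [425.6 272.4]
35 [-35.7 179.4] [349.  241.1] [168.2 241. ] [434.7 286.6]
30 [-41.9 170.9] [347.9 244. ] [173.8 243.8] [442.9 301.3]
```

>>> play_rows([
  [0, 0, 0, 0.19, 0, 0.85, 0],
  [0, 0, 0, 0, 0, 0.85, 0],
  [0, 0, 0, -0.2, 0, 0.25, 0],
  [0, 0, 0, -0.2, 0, 0.25, 0],
  [0, 0, 0, 0, 0, 0, 0],
])

```text
t: 46.68
ee_pos: [554.4, -7.5, 153.4]
tcp_rot: [-3.136, 0.174, 0.008]
force: [-0.6, 0.4, 0.1]
grip_width: 0.002
```

>>> play_rows([
  [0, 0, 0, -0.25, 0, 0.17, 0],
  [0, 0, 0, -0.25, 0, 0.17, 0],
  [0, 0, 0, -0.14, 0, 0.25, 0],
  [0, 0, 0, -0.14, 0, 0.25, 0],
  [0, 0, 0, 0, 0, 0, 0],
])

```text
t: 47.1
ee_pos: [531.5, -5.1, 128.1]
tcp_rot: [-3.137, 0.174, 0.008]
force: [0.1, -0.1, -1.0]
grip_width: 0.006
```

```bash
python3 - <<'E'
from h import *
st()
s=cam("scene");crop(s,"p1_scene",260,100,400,230,5)
E
```

```text
t 47.1 w [531.5  -5.1 128.1] b [-39.9 -56.4 128.1] yaw-rel 0.001 toolz [-0.  0. -1.] F [ 0.1 -0.1 -1. ] g 0.5 j [-0.1  0.1  1.5 -0.   1.6  1.6]
```

>>> play_rows([
  [0, 0, 0, -0.06, 0, 0.27, 0],
  [0, 0, 0, -0.06, 0, 0.27, 0],
  [0, 0, 0, -0.05, 0, 0.27, 0],
  [0, 0, 0, 0, 0, 0.2, 0],
  [0, 0, 0, 0, 0, 0, 0],
])

```text
t: 47.57
ee_pos: [526.3, -4.6, 96.5]
tcp_rot: [-3.136, 0.175, 0.012]
force: [0.0, 0.6, 1.2]
grip_width: 0.006
```

>>> play_rows([
  [0, 0, 0, 0, 0, 0.1, 0],
  [0, 0, 0, 0, 0, 0, 0],
])

```text
t: 47.73
ee_pos: [527.9, -4.8, 96.3]
tcp_rot: [-3.137, 0.174, 0.005]
force: [0.3, 0.1, -0.0]
grip_width: 0.004
```

```bash
python3 - <<'E'
from h import *
st()
s=cam("scene");crop(s,"q1_scene",260,100,400,230,5);st()
E
```

```text
t 47.7 w [527.9  -4.8  96.3] b [-43.5 -56.5  96.3] yaw-rel 0.001 toolz [-0.  0. -1.] F [ 0.3  0.1 -0. ] g 0.3 j [-0.1  0.1  1.6 -0.   1.5  1.6]
t 47.8 w [528.1  -4.8  96.2] b [-43.4 -56.5  96.2] yaw-rel 0.001 toolz [-0.  0. -1.] F [-0.1 -0.  -0.7] g 0.4 j [-0.1  0.1  1.6 -0.   1.5  1.6]
```

>>> play_rows([
  [0, 0, 0, 0, 0, 0.12, 0],
  [0, 0, 0, 0, 0, 0, 0],
  [0, 0, 0, 0, 0, 0, 0],
])

```text
t: 48.03
ee_pos: [528.5, -4.8, 95.8]
tcp_rot: [3.137, -0.174, -0.001]
force: [-4.3, 0.9, 12.2]
grip_width: 0.005
```

>>> play_rows([
  [0, 0, 0, 0, 0, 0.1, 0],
  [0, 0, 0, 0, 0, 0, 0],
  [0, 0, 0, 0, 0, 0, 0],
])

```text
t: 48.28
ee_pos: [528.6, -4.9, 95.6]
tcp_rot: [3.136, -0.174, 0.002]
force: [-7.1, 0.3, 21.3]
grip_width: 0.005
```

>>> play_rows([
  [0, 0, 0, 0, 0, -0.6, 0],
  [0, 0, 0, 0, 0, -0.65, 0],
  [0, 0, 0, 0, -0.6, 0, 0],
  [0, 0, 0, 0, -0.62, 0, 0],
  [0, 0, 0, 0, 0, 0, 0],
])

```text
t: 48.7
ee_pos: [532.9, 34.0, 127.6]
tcp_rot: [-3.135, 0.171, 0.001]
force: [0.9, 0.7, -0.1]
grip_width: 0.006
```

```bash
python3 - <<'E'
from h import *
st()
w=cam("wrist");crop(w,"r1_wrist",200,100,400,250,4)
s=cam("scene");crop(s,"r1_scene",300,120,400,210,7);st()
E
```

```text
t 48.7 w [532.9  34.  127.6] b [-42.9 -17.4 127.6] yaw-rel 0.003 toolz [-0.  0. -1.] F [ 0.9  0.7 -0.1] g 0.6 j [-0.   0.1  1.5  0.   1.6  1.6]
t 48.8 w [532.4  31.9 126.9] b [-43.2 -19.5 126.9] yaw-rel 0.002 toolz [-0.  0. -1.] F [0.8 0.  0.5] g 0.7 j [-0.1  0.1  1.5  0.   1.6  1.6]
```

>>> play_rows([
  [0, 0, 0, -0.25, 0, 0, 0],
  [0, 0, 0, -0.25, 0, 0, 0],
  [0, 0, 0, -0.25, 0, 0, 0],
  [0, 0, 0, -0.25, 0, 0, 0],
  [0, 0, 0, 0, 0, 0, 0],
])

```text
t: 49.22
ee_pos: [500.1, 34.7, 127.0]
tcp_rot: [3.136, -0.175, -0.008]
force: [-0.1, -0.3, 0.6]
grip_width: 0.005
```

```bash
python3 - <<'E'
from h import *
st()
s=cam("scene");crop(s,"s1_scene",300,120,400,210,7);st()
E
```

```text
t 49.2 w [500.1  34.7 127. ] b [-75.6 -20.4 127. ] yaw-rel 0.000 toolz [-0.  0. -1.] F [-0.1 -0.3  0.6] g 0.5 j [-0.   0.   1.6 -0.   1.6  1.6]
t 49.3 w [500.6  34.8 127. ] b [-75.1 -20.2 127. ] yaw-rel 0.001 toolz [-0.  0. -1.] F [ 0.4 -0.9  0.3] g 0.7 j [-0.   0.   1.6  0.   1.6  1.6]
```

>>> play_rows([
  [0, 0, 0, -0.14, 0, 0.12, 0],
  [0, 0, 0, -0.13, 0, 0.12, 0],
  [0, 0, 0, -0.1, 0, 0.18, 0],
  [0, 0, 0, -0.1, 0, 0.18, 0],
  [0, 0, 0, -0.05, 0, 0.22, 0],
])

```text
t: 49.68
ee_pos: [485.9, 36.7, 101.8]
tcp_rot: [3.137, -0.174, -0.006]
force: [-0.6, -0.9, 1.4]
grip_width: 0.005
```

>>> play_rows([
  [0, 0, 0, -0.05, 0, 0.22, 0],
  [0, 0, 0, 0, 0, 0.1, 0],
  [0, 0, 0, 0, 0, 0, 0],
])

```text
t: 49.93
ee_pos: [485.0, 36.8, 95.3]
tcp_rot: [3.137, -0.174, -0.004]
force: [-4.7, -0.4, 12.9]
grip_width: 0.003
```

```bash
python3 - <<'E'
from h import *
st()
s=cam("scene");crop(s,"t1_scene",300,120,400,210,7);st()
E
```

```text
t 49.9 w [485.   36.8  95.3] b [-90.8 -20.   95.3] yaw-rel 0.001 toolz [-0. -0. -1.] F [-4.7 -0.4 12.9] g 0.3 j [-0.  -0.   1.7 -0.   1.5  1.6]
t 50.0 w [485.1  36.8  95.3] b [-90.8 -20.   95.3] yaw-rel 0.001 toolz [-0. -0. -1.] F [-4.8 -1.2 14. ] g 0.3 j [-0.  -0.   1.7 -0.   1.5  1.6]
```

>>> play_rows([
  [0, 0, 0, 0, 0, -0.6, 0],
  [0, 0, 0, 0, 0, -1, 0],
  [0, 0, 0, 0, 0, -1, 0],
  [0, 0, 0, 0, 0, -1, 0],
  [0, 0, 0, 0, 0, 0, 50],
])

```text
t: 50.4
ee_pos: [488.4, 36.9, 206.9]
tcp_rot: [-3.136, 0.174, -0.012]
force: [0.5, 0.8, 0.7]
grip_width: 0.043
```

```bash
python3 - <<'E'
from h import *
st()
s=cam("scene");crop(s,"u1_scene",270,130,400,290,4)
t=cam("top");crop(t,"u1_top",220,130,360,260,5)
for n in ("pin_head","pin_shoulder","pin_tip","pin"):
  for c in ("top","scene"):
    print(n,c,[(round(d["conf"],2),np.array(d["pixel"])) for d in ctrl.place_of(n,c)][:3])
plan([430,340,170],down(0.1),amax=5)
E
```

```text
t 50.4 w [488.4  36.9 206.9] b [-87.5 -19.5 206.9] yaw-rel 0.001 toolz [ 0.  0. -1.] F [0.5 0.8 0.7] g 4.1 j [-0.  -0.1  1.5  0.   1.7  1.6]
pin_head top [(0.62, array([249.2, 229. ])), (0.5, array([395. , 152.2]))]
pin_head scene [(0.7, array([311.4, 270.9])), (0.54, array([315. , 274.7])), (0.51, array([307.3, 322.8]))]
pin_shoulder top []
pin_shoulder scene [(0.6, array([312.5, 274.5]))]
pin_tip top [(0.64, array([243.8, 209.6]))]
pin_tip scene [(0.59, array([291.4, 270.3])), (0.32, array([316.9, 275.4]))]
pin top [(0.55, array([250.5, 228.5]))]
pin scene [(0.65, array([319.6, 279.1]))]
rows 12
[-0.00, 0.01, -0.20, -0.24, -0.82, 0.08]
[-0.00, 0.01, -0.20, -0.23, -0.82, 0.08]
[-0.00, 0.01, -0.20, -0.22, -0.83, 0.08]
[-0.00, 0.01, -0.20, -0.20, -0.83, 0.08]
[-0.00, 0.01, -0.20, -0.19, -0.84, 0.08]
[-0.00, 0.01, -0.20, -0.17, -0.84, 0.08]
[-0.00, 0.01, -0.20, -0.16, -0.84, 0.08]
[-0.00, 0.01, -0.20, -0.14, -0.84, 0.08]
[-0.00, 0.01, -0.20, -0.13, -0.85, 0.08]
[-0.00, 0.01, -0.20, -0.11, -0.85, 0.08]
[-0.00, 0.01, -0.20, -0.10, -0.85, 0.08]
[-0.00, 0.01, -0.20, -0.08, -0.85, 0.08]
```

>>> play_rows([
  [0, 0, -0.2, -0.24, -0.82, 0.08, 50],
  [0, 0, -0.2, -0.23, -0.82, 0.08, 50],
  [0, 0, -0.2, -0.22, -0.83, 0.08, 50],
  [0, 0, -0.2, -0.2, -0.83, 0.08, 50],
  [0, 0, -0.2, -0.19, -0.84, 0.08, 50],
])

```text
t: 51.32
ee_pos: [462.0, 164.2, 188.5]
tcp_rot: [-3.141, 0.037, 0.006]
force: [0.8, 0.2, 0.3]
grip_width: 0.534
```

>>> play_rows([
  [0, 0, -0.2, -0.17, -0.84, 0.08, 50],
  [0, 0, -0.2, -0.16, -0.84, 0.08, 50],
  [0, 0, -0.2, -0.14, -0.84, 0.08, 50],
  [0, 0, -0.2, -0.13, -0.85, 0.08, 50],
  [0, 0, -0.2, -0.11, -0.85, 0.08, 50],
])

```text
t: 51.73
ee_pos: [439.2, 290.8, 176.6]
tcp_rot: [-3.14, -0.101, 0.006]
force: [-0.1, -0.3, 0.6]
grip_width: 0.535
```

>>> play_rows([
  [0, 0, -0.2, -0.1, -0.85, 0.08, 50],
  [0, 0, -0.2, -0.08, -0.85, 0.08, 50],
  [0, 0, 0, 0, 0, 0, 50],
  [0, 0, 0, 0, 0, 0, 50],
  [0, 0, 0, 0, 0, 0, 50],
])

```text
t: 52.15
ee_pos: [430.7, 339.5, 172.0]
tcp_rot: [3.137, 0.154, -0.006]
force: [1.3, -0.2, -0.1]
grip_width: 0.536
```

```bash
cat > pin.py <<'E'
from h import *
import sys
for i in range(3): w=cam("wrist",sys.argv[1])
st()
hsv=cv2.cvtColor(w["pixels"],cv2.COLOR_RGB2HSV)
h,s,v=[hsv[:,:,i].astype(int) for i in range(3)]
c=((h>8)&(h<22)&(s>170)&(v>170)).astype(np.uint8); c[245:]=0
n,l,stt,ce=cv2.connectedComponentsWithStats(c)
p,R,o=pose()
for i in range(1,n):
    if stt[i,4]>60:
        r=cv2.minAreaRect(np.argwhere(l==i)[:,::-1].astype(np.float32)); print("rect",r)
        X=onz(w,r[0],15); print(stt[i],ce[i],X,"tool d",R.inv().apply(X-p))
for m in ("pin_head","pin_shoulder","pin_tip"):
    for d in ctrl.place_of(m,"wrist")[:2]: print(m,round(d["conf"],2),np.array(d["pixel"]),onz(w,d["pixel"],7))
E
python3 pin.py v1_wrist
```

```text
t 52.3 w [431.1 339.1 172.5] b [-178.2  274.4  172.5] yaw-rel 0.209 toolz [-0.  0. -1.] F [-0.3 -0.   0.5] g 50.2 j [0.6 0.1 1.4 0.  1.6 2. ]
rect ((322.0, 184.0), (20.0, 14.0), 90.0)
[315 174  15  21 114] [322.  184.2] [436.  337.7  15. ] tool d [  5.2   1.9 157.5]
pin_head 0.74 [323.2 184.2] [434.5 336.    7. ]
pin_shoulder 0.57 [327.3 171. ] [452.3 332.4   7. ]
pin_tip 0.69 [318.3 123.6] [510.5 349.7   7. ]
```

>>> play_rows([
  [0, 0, 0, 0.13, 0.06, 0.9, 50],
  [0, 0, 0, 0, 0, 1, 50],
  [0, 0, 0, 0, 0, 1, 50],
  [0, 0, 0, 0, 0, 0.8, 45],
  [0, 0, 0, 0, 0, 0.7, 45],
])

```text
t: 52.87
ee_pos: [433.6, 337.7, 38.3]
tcp_rot: [3.137, 0.153, -0.008]
force: [0.2, -0.1, -0.6]
grip_width: 0.484
```

>>> play_rows([
  [0, 0, 0, 0, 0, 0, 40],
  [0, 0, 0, 0, 0, 0, 40],
  [0, 0, 0, 0, 0, 0, 40],
])

```text
t: 53.12
ee_pos: [435.3, 339.1, 42.0]
tcp_rot: [-3.136, -0.154, 0.002]
force: [0.7, 0.3, 1.5]
grip_width: 0.424
```

```bash
python3 pin.py w1_wrist; python3 - <<'E'
import cv2
i=cv2.imread("pics/w1_wrist.png");cv2.imwrite("pics/w1c.png",cv2.resize(i[100:260,250:400],None,fx=4,fy=4,interpolation=cv2.INTER_CUBIC))
E
```

```text
t 53.3 w [435.6 339.5  42.6] b [-173.7  275.3   42.6] yaw-rel 0.210 toolz [ 0.  0. -1.] F [-0.3 -0.1  0.4] g 39.6 j [0.6 0.2 1.6 0.  1.4 2. ]
rect ((322.75469970703125, 216.35850524902344), (30.05855941772461, 21.631736755371094), 87.51044464111328)
[312 201  23  31 218] [322.2 216.1] [436.  337.8  15. ] tool d [ 0.2  1.8 27.6]
pin_head 0.55 [325.  212.9] [436.9 335.9   7. ]
pin_tip 0.7 [321.9 125.6] [509.3 345.7   7. ]
```

>>> play_rows([
  [0, 0, -0.3, 0, 0.05, 0.6, 40],
  [0, 0, 0, 0, 0, 0.6, 40],
  [0, 0, 0, 0, 0, 0.4, 40],
  [0, 0, 0, 0, 0, 0.15, 40],
  [0, 0, 0, 0, 0, 0, 40],
])

```text
t: 53.83
ee_pos: [433.2, 336.6, -13.6]
tcp_rot: [3.135, 0.195, -0.009]
force: [-0.1, -0.6, 0.1]
grip_width: 0.424
```

>>> play_rows([
  [0, 0, 0, 0, 0, 0, 40],
  [0, 0, 0, 0, 0, 0, 40],
  [0, 0, 0, 0, 0, 0, 40],
])

```text
t: 54.08
ee_pos: [435.0, 337.8, -11.0]
tcp_rot: [-3.134, -0.195, 0.002]
force: [0.4, -0.3, 0.3]
grip_width: 0.429
```

```bash
python3 - <<'E'
from h import *
st()
s=cam("scene");crop(s,"x1_scene",260,210,350,300,7)
E
```

```text
t 54.1 w [435.  337.8 -11. ] b [-174.1  273.5  -11. ] yaw-rel 0.237 toolz [-0.  0. -1.] F [ 0.4 -0.3  0.3] g 40.3 j [0.6 0.2 1.6 0.  1.3 2. ]
```

>>> play_rows([
  [0, 0, 0, 0, 0, 0.05, 40],
  [0, 0, 0, 0, 0, 0, 8],
  [0, 0, 0, 0, 0, 0, 8],
  [0, 0, 0, 0, 0, 0, 8],
  [0, 0, 0, 0, 0, 0, 8],
], newtons=30)

```text
t: 54.55
ee_pos: [434.2, 337.2, -13.7]
tcp_rot: [-3.135, -0.195, 0.005]
force: [-0.2, -0.1, -0.1]
grip_width: 0.192
```

>>> play_rows([
  [0, 0, 0, 0, 0, 0, 8],
  [0, 0, 0, 0, 0, 0, 8],
  [0, 0, 0, 0, 0, -0.3, 8],
  [0, 0, 0, 0, 0, -0.6, 8],
  [0, 0, 0, 0, 0, -0.6, 8],
])

```text
t: 54.97
ee_pos: [433.5, 336.7, 31.3]
tcp_rot: [3.135, 0.195, -0.009]
force: [-0.7, 1.0, -1.3]
grip_width: 0.188
```

```bash
python3 - <<'E'
from h import *
st()
w=cam("wrist");crop(w,"y1_wrist",250,100,400,260,4)
s=cam("scene");crop(s,"y1_scene",260,190,350,280,7)
plan(b2w(-80,-140,180),bR(np.pi/2),amax=5)
E
```

```text
t 55.0 w [433.5 336.7  31.3] b [-175.5  272.3   31.3] yaw-rel 0.236 toolz [-0. -0. -1.] F [-0.7  1.  -1.3] g 17.6 j [0.6 0.2 1.6 0.  1.4 2. ]
rows 17
[-0.00, -0.00, -0.90, -0.01, 0.83, -0.29]
[-0.00, -0.00, -0.90, -0.08, 0.83, -0.29]
[-0.00, -0.00, -0.90, -0.14, 0.82, -0.29]
[-0.00, -0.00, -0.90, -0.21, 0.81, -0.29]
[-0.00, -0.00, -0.90, -0.27, 0.79, -0.29]
[-0.00, -0.00, -0.90, -0.33, 0.76, -0.29]
[-0.00, -0.00, -0.90, -0.39, 0.74, -0.29]
[-0.00, -0.00, -0.90, -0.45, 0.70, -0.29]
[-0.00, -0.00, -0.90, -0.50, 0.67, -0.29]
[-0.00, -0.00, -0.90, -0.55, 0.62, -0.29]
[-0.00, -0.00, -0.90, -0.60, 0.58, -0.29]
[-0.00, -0.00, -0.90, -0.64, 0.53, -0.29]
[-0.00, -0.00, -0.90, -0.68, 0.48, -0.29]
[-0.00, -0.00, -0.90, -0.72, 0.42, -0.28]
[-0.00, -0.00, -0.90, -0.75, 0.37, -0.28]
[-0.00, -0.00, -0.90, -0.77, 0.31, -0.28]
[-0.00, -0.00, -0.90, -0.80, 0.24, -0.28]
```

>>> play_rows([
  [0, 0, 0, 0, 0.3, -1, 8],
  [0, 0, 0, 0, 0.5, -1, 8],
  [0, 0, 0, 0, 0.6, -1, 8],
  [0, 0, 0, 0, 0.6, -1, 8],
  [0, 0, 0, 0, 0.6, -1, 8],
])

```text
t: 55.48
ee_pos: [444.0, 258.8, 181.7]
tcp_rot: [3.135, 0.196, -0.007]
force: [0.4, 0.3, 0.1]
grip_width: 0.186
```

```bash
python3 - <<'E'
from h import *
st()
plan(b2w(-82,-140,185),bR(np.pi/2),amax=5)
E
```

```text
t 55.5 w [444.  258.8 181.7] b [-156.4  196.1  181.7] yaw-rel 0.237 toolz [-0. -0. -1.] F [0.4 0.3 0.1] g 17.4 j [0.4 0.  1.5 0.  1.7 1.9]
rows 16
[-0.00, 0.00, -0.96, -0.01, 0.72, -0.01]
[-0.00, 0.00, -0.96, -0.07, 0.71, -0.01]
[-0.00, 0.00, -0.96, -0.13, 0.70, -0.01]
[-0.00, 0.00, -0.96, -0.19, 0.69, -0.01]
[-0.00, 0.00, -0.96, -0.25, 0.67, -0.01]
[-0.00, 0.00, -0.96, -0.30, 0.65, -0.01]
[-0.00, 0.00, -0.96, -0.36, 0.62, -0.01]
[-0.00, 0.00, -0.96, -0.41, 0.59, -0.01]
[-0.00, 0.00, -0.96, -0.45, 0.55, -0.01]
[-0.00, 0.00, -0.96, -0.50, 0.52, -0.01]
[-0.00, 0.00, -0.96, -0.54, 0.47, -0.01]
[-0.00, 0.00, -0.96, -0.58, 0.43, -0.01]
[-0.00, 0.00, -0.96, -0.61, 0.38, -0.01]
[-0.00, 0.00, -0.96, -0.64, 0.32, -0.01]
[-0.00, 0.00, -0.96, -0.66, 0.27, -0.01]
[-0.00, 0.00, -0.96, -0.68, 0.21, -0.01]
```

>>> play_rows([
  [0, 0, -0.96, 0, 0.72, 0, 8],
  [0, 0, -0.96, -0.07, 0.71, 0, 8],
  [0, 0, -0.96, -0.13, 0.7, 0, 8],
  [0, 0, -0.96, -0.19, 0.69, 0, 8],
  [0, 0, -0.96, -0.25, 0.67, 0, 8],
])

```text
t: 55.9
ee_pos: [456.0, 152.1, 180.4]
tcp_rot: [-3.023, -0.849, 0.007]
force: [0.2, -0.2, -0.8]
grip_width: 0.188
```

>>> play_rows([
  [0, 0, -0.96, -0.3, 0.65, 0, 8],
  [0, 0, -0.96, -0.36, 0.62, 0, 8],
  [0, 0, -0.96, -0.41, 0.59, 0, 8],
  [0, 0, -0.96, -0.45, 0.55, 0, 8],
  [0, 0, -0.96, -0.5, 0.52, 0, 8],
])

```text
t: 56.32
ee_pos: [467.5, 45.2, 180.2]
tcp_rot: [-2.78, -1.458, 0.006]
force: [0.7, -0.5, 0.1]
grip_width: 0.185
```

>>> play_rows([
  [0, 0, -0.96, -0.54, 0.47, 0, 8],
  [0, 0, -0.96, -0.58, 0.43, 0, 8],
  [0, 0, -0.96, -0.61, 0.38, 0, 8],
  [0, 0, -0.96, -0.64, 0.32, 0, 8],
  [0, 0, -0.96, -0.66, 0.27, 0, 8],
])

```text
t: 56.73
ee_pos: [479.5, -61.6, 180.1]
tcp_rot: [-2.415, -2.004, 0.005]
force: [0.6, -0.4, -0.0]
grip_width: 0.187
```

>>> play_rows([
  [0, 0, -0.96, -0.68, 0.21, 0, 8],
  [0, 0, 0, 0, 0, 0, 8],
  [0, 0, 0, 0, 0, 0, 8],
  [0, 0, 0, 0, 0, 0, 8],
])

```text
t: 57.07
ee_pos: [481.9, -81.3, 180.4]
tcp_rot: [-2.334, -2.097, 0.004]
force: [0.1, -0.7, -1.1]
grip_width: 0.189
```

```bash
python3 - <<'E'
from h import *
st()
w=cam("wrist","z1_wrist");st()
s=cam("scene");crop(s,"z1_scene",300,110,400,210,7)
print(proj(w,b2w(-80,0,122)),proj(w,b2w(-80,0,138)))
E
```

```text
t 57.1 w [481.9 -81.3 180.4] b [ -80.7 -137.6  180.4] yaw-rel 1.576 toolz [-0.  0. -1.] F [ 0.1 -0.7 -1.1] g 17.8 j [-0.3 -0.   1.5 -0.   1.7 -0.2]
t 57.1 w [482.  -81.  180.6] b [ -80.7 -137.4  180.6] yaw-rel 1.577 toolz [-0.  0. -1.] F [-0.4  0.5 -0.3] g 17.8 j [-0.3 -0.   1.5 -0.   1.7 -0.2]
[321.7  46.6] [321.7  40.1]
```

>>> play_rows([
  [0, 0, 0, 0, 0.08, 0.8, 8],
  [0, 0, 0, 0, 0, 0.9, 8],
  [0, 0, 0, 0, 0, 0.9, 8],
  [0, 0, 0, 0.5, 0, 0, 8],
  [0, 0, 0, 0, 0, 0, 8],
])

```text
t: 57.58
ee_pos: [484.3, -64.3, 100.7]
tcp_rot: [-2.328, -2.098, 0.006]
force: [-0.4, 0.4, -0.0]
grip_width: 0.195
```

>>> play_rows([
  [0, 0, 0, 0, 0, 0, 8],
  [0, 0, 0, 0, 0, 0, 8],
  [0, 0, 0, 0, 0, 0, 8],
])

```text
t: 57.83
ee_pos: [486.9, -67.5, 104.4]
tcp_rot: [2.336, 2.101, -0.002]
force: [-0.1, 0.3, -0.8]
grip_width: 0.185
```

```bash
cat > ins.py <<'E'
from h import *
import sys
n=sys.argv[1]
st()
for i in range(2): w=cam("wrist",n+"_w")
crop(w,n+"_wrist",270,80,390,230,5);st()
s=cam("scene");crop(s,n+"_scene",300,140,400,210,8)
t=cam("top");crop(t,n+"_top",290,170,400,250,7)
print("loop pred",proj(w,b2w(-80,0,135)),"axis at z",proj(w,b2w(-80,-40,122)))
E
python3 ins.py a2
```

```text
t 57.8 w [486.9 -67.5 104.4] b [ -77.3 -123.4  104.4] yaw-rel 1.577 toolz [-0. -0. -1.] F [-0.1  0.3 -0.8] g 17.4 j [-0.2 -0.   1.6 -0.   1.5 -0.1]
t 57.9 w [486.6 -67.6 104.1] b [ -77.6 -123.6  104.1] yaw-rel 1.577 toolz [-0. -0. -1.] F [ 0.4 -0.2 -0.5] g 17.6 j [-0.2 -0.   1.6 -0.   1.5 -0.1]
loop pred [315.8  23.5] axis at z [316.  105.1]
```

```bash
python3 - <<'E'
from h import *
w=cam("wrist");st()
for X in [(-62,-60,112),(-62,-82,112),(-106,-26,112),(-62,-26,112),(-62,-26,110),(-100,-26,112)]:
    print(X,(proj(w,b2w(*X))-[270,80])*5)
E
```

```text
t 58.1 w [486.2 -67.5 103.5] b [ -78.  -123.5  103.5] yaw-rel 1.576 toolz [-0.  0. -1.] F [-1.  -0.2  0.5] g 17.8 j [-0.2 -0.   1.6 -0.   1.5 -0.1]
(-62, -60, 112) [370.8 292.7]
(-62, -82, 112) [366.8 459. ]
(-106, -26, 112) [29.3 15.2]
(-62, -26, 112) [377.4  17.1]
(-62, -26, 110) [376.1  20. ]
(-100, -26, 112) [76.8 15.5]
```

>>> play_rows([
  [0, 0, 0, 0.3, 0.05, 0, 8],
  [0, 0, 0, 0.4, 0, 0, 8],
  [0, 0, 0, 0.3, 0, 0, 8],
  [0, 0, 0, 0, 0, 0, 8],
  [0, 0, 0, 0, 0, 0, 8],
])

```text
t: 58.5
ee_pos: [490.6, -36.6, 102.9]
tcp_rot: [-2.332, -2.101, 0.004]
force: [0.6, -0.1, 0.1]
grip_width: 0.186
```

```bash
sed -i 's/270,80,390,230,5/270,20,390,170,5/' ins.py; python3 ins.py b2
```

```text
t 58.5 w [490.6 -36.6 102.9] b [-77.1 -92.3 102.9] yaw-rel 1.579 toolz [-0.  0. -1.] F [ 0.6 -0.1  0.1] g 17.5 j [-0.2 -0.   1.6 -0.   1.5 -0.1]
t 58.6 w [490.6 -37.3 102.9] b [-77.  -93.  102.9] yaw-rel 1.578 toolz [-0. -0. -1.] F [ 0.2 -0.1  0.3] g 18.1 j [-0.2 -0.   1.6 -0.   1.5 -0.1]
loop pred [315.1  84.7] axis at z [315.4 156.1]
```

```bash
python3 - <<'E'
from h import *
s=cam("scene");p,R,o=pose();st()
for q in [(13,0,-21),(13,0,-18),(73,0,-21),(73,0,-16),(73,0,-11)]:
    print(q,(proj(s,p+R.apply(q))-[300,140])*8)
print("loop bottom wires, top", [(proj(s,b2w(-80+a+3.5,0,z))-[300,140])*8 for a in(-10,10) for z in (112,135.5)])
crop(s,"c2_scene",335,165,370,200,20)
E
```

```text
t 58.8 w [490.6 -37.7 103. ] b [-77.  -93.4 103. ] yaw-rel 1.577 toolz [-0.  0. -1.] F [-1.   0.4 -0.7] g 17.8 j [-0.2 -0.   1.6 -0.   1.5 -0.1]
(13, 0, -21) [459.9 294.9]
(13, 0, -18) [459.7 301.7]
(73, 0, -21) [375.6 354.7]
(73, 0, -16) [375.5 366.4]
(73, 0, -11) [375.4 378. ]
loop bottom wires, top [array([365.6, 410.3]), array([366.4, 355.1]), array([321.5, 395.7]), array([322. , 340.8])]
```

>>> play_rows([
  [0, 0, 0, 0.25, 0, 0, 8],
  [0, 0, 0, 0.2, 0, 0, 8],
  [0, 0, 0, 0, 0, 0, 8],
], newtons=30)

```text
t: 59.0
ee_pos: [492.1, -23.0, 103.0]
tcp_rot: [-2.333, -2.1, 0.003]
force: [0.0, 0.6, -0.2]
grip_width: 0.187
```

```bash
python3 ins.py d1 && python3 -c "
from h import *
st()"; cat ins.py | head -30
```

```text
t 59.0 w [492.1 -23.  103. ] b [-77.2 -78.6 103. ] yaw-rel 1.578 toolz [-0.  0. -1.] F [ 0.   0.6 -0.2] g 17.6 j [-0.2 -0.   1.6  0.   1.5 -0.1]
t 59.1 w [492.  -23.7 103. ] b [-77.1 -79.3 103. ] yaw-rel 1.578 toolz [-0.  0. -1.] F [ 0.3 -1.1 -0.1] g 17.5 j [-0.2 -0.   1.6 -0.   1.5 -0.1]
loop pred [315.1 110.6] axis at z [315.4 177.6]
t 59.2 w [492.  -24.1 103. ] b [-77.1 -79.7 103. ] yaw-rel 1.577 toolz [-0.  0. -1.] F [ 0.   0.3 -0.2] g 17.7 j [-0.2 -0.   1.6 -0.   1.5 -0.1]
from h import *
import sys
n=sys.argv[1]
st()
for i in range(2): w=cam("wrist",n+"_w")
crop(w,n+"_wrist",270,20,390,170,5);st()
s=cam("scene");crop(s,n+"_scene",300,140,400,210,8)
t=cam("top");crop(t,n+"_top",290,170,400,250,7)
print("loop pred",proj(w,b2w(-80,0,135)),"axis at z",proj(w,b2w(-80,-40,122)))
```

View pics/d1_wrist.png

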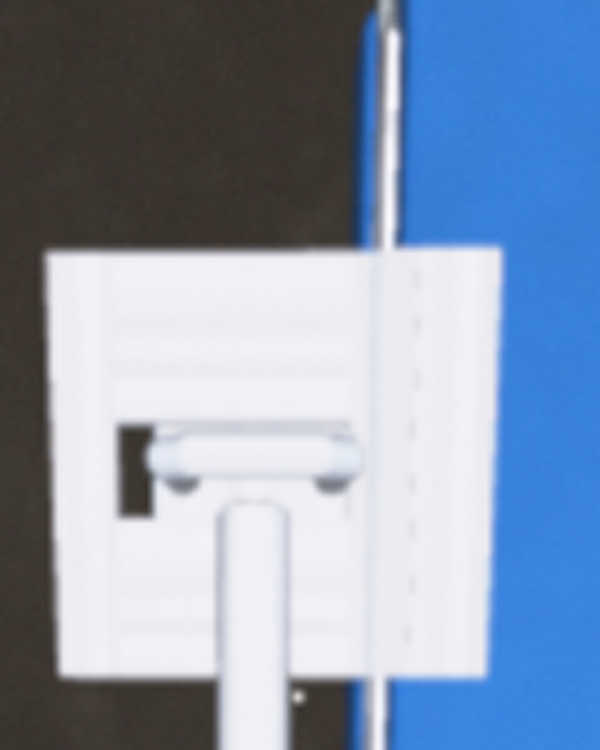

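View pics/d1_scene.png

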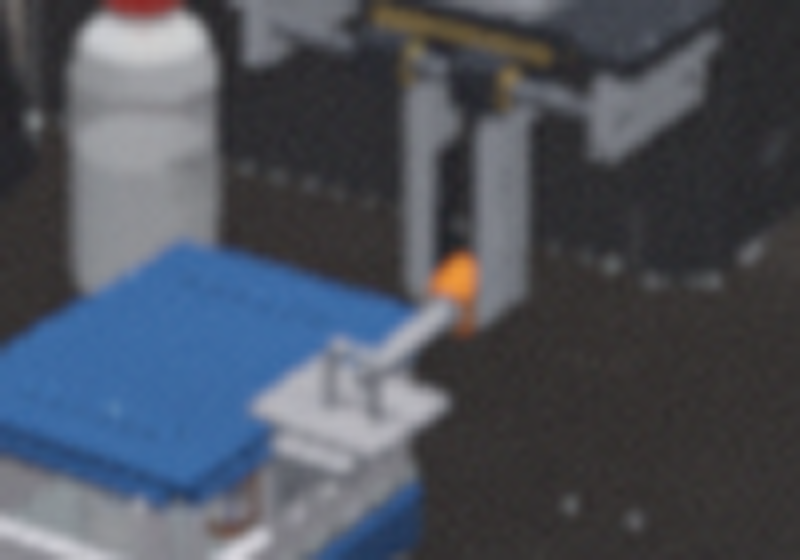

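The wrist view shows the pin (col 253) in line with the loop (col 257). Going by the shaft's width, its tip is a bit low at z ≈ 118, so I'll raise it 3 mm and advance.

>>> play_rows([
  [0, 0, 0, 0, 0.02, -0.1, 8],
  [0, 0, 0, 0, 0, 0, 8],
  [0, 0, 0, 0.25, 0, 0, 8],
  [0, 0, 0, 0.2, 0, 0, 8],
  [0, 0, 0, 0, 0, 0, 8],
])

```text
t: 59.62
ee_pos: [494.1, -9.5, 106.0]
tcp_rot: [-2.332, -2.1, 0.003]
force: [-0.1, -0.5, -0.0]
grip_width: 0.19
```

```bash
python3 ins.py d2
```

```text
t 59.6 w [494.1  -9.5 106. ] b [-76.6 -64.9 106. ] yaw-rel 1.578 toolz [-0.  0. -1.] F [-0.1 -0.5 -0. ] g 17.8 j [-0.1 -0.   1.6  0.   1.5 -0. ]
t 59.7 w [494.  -10.3 105.9] b [-76.6 -65.8 105.9] yaw-rel 1.578 toolz [-0.  0. -1.] F [ 0.6 -0.3  0. ] g 17.9 j [-0.1 -0.   1.6 -0.   1.5 -0. ]
loop pred [314.4 135.3] axis at z [314.7 197.2]
```

View pics/d2_wrist.png

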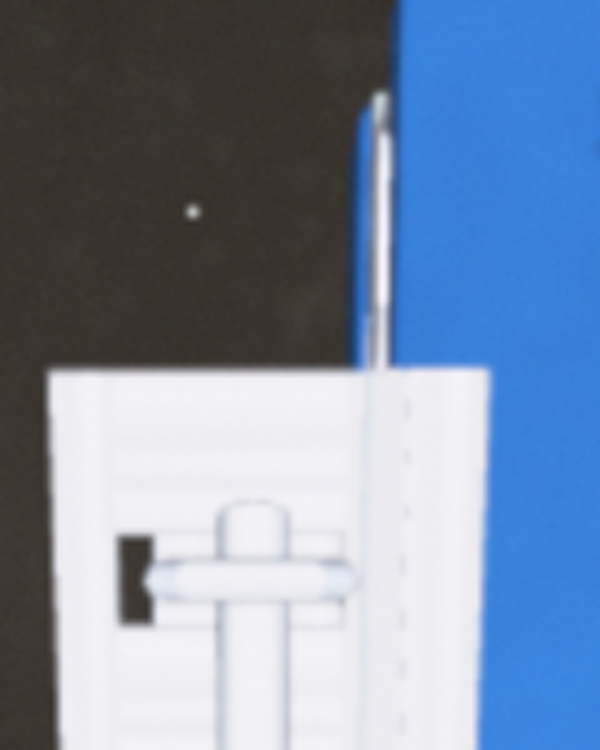

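View pics/d2_scene.png

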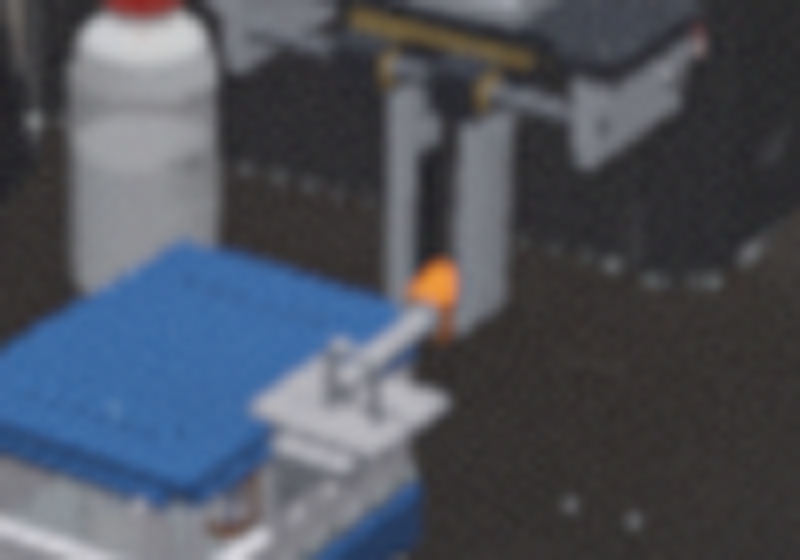

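The tip is through: the loop's bar at row 580 crosses over the shaft, and the tip shows at row 500. Advancing.

>>> play_rows([
  [0, 0, 0, 0.3, 0, 0, 8],
  [0, 0, 0, 0.3, 0, 0, 8],
  [0, 0, 0, 0.3, 0, 0, 8],
  [0, 0, 0, 0.2, 0, 0, 8],
  [0, 0, 0, 0, 0, 0, 8],
])

```text
t: 60.23
ee_pos: [497.6, 23.7, 105.9]
tcp_rot: [-2.332, -2.101, 0.003]
force: [0.6, 0.2, -0.8]
grip_width: 0.186
```

```bash
sed -i 's/270,20,390,170,5/260,60,390,180,5/' ins.py; python3 ins.py d3
```

```text
t 60.2 w [497.6  23.7 105.9] b [-76.8 -31.6 105.9] yaw-rel 1.579 toolz [-0.  0. -1.] F [ 0.6  0.2 -0.8] g 17.5 j [-0.1  0.   1.6  0.   1.5  0. ]
t 60.3 w [497.5  22.5 105.9] b [-76.8 -32.8 105.9] yaw-rel 1.578 toolz [-0. -0. -1.] F [-0.6 -0.4 -0.5] g 17.9 j [-0.1  0.   1.6 -0.   1.5  0. ]
loop pred [314.6 190.9] axis at z [314.9 244.1]
```

View pics/d3_w.png

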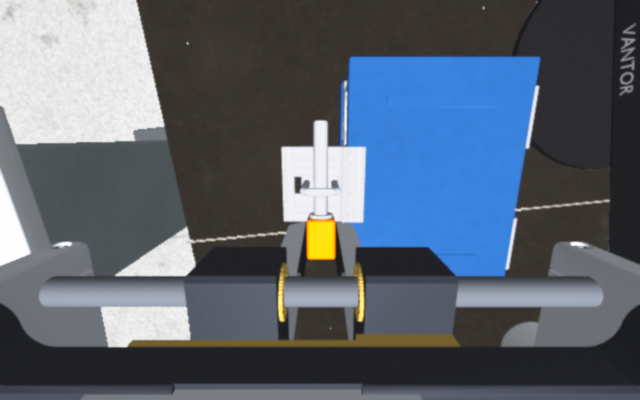

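View pics/d3_scene.png

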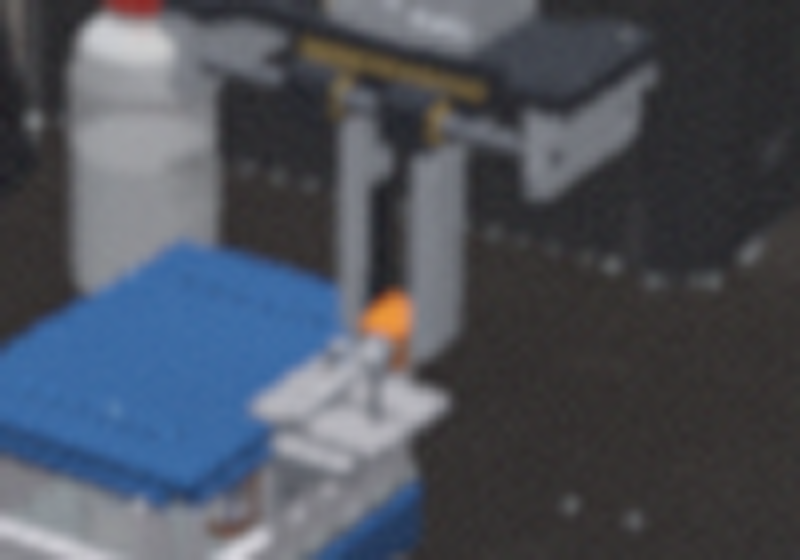

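The pin is well through. The shoulder (row 218) is about 18 mm before the loop (row 190). I'll go 9 mm deeper, lower until it rests, then release.

>>> play_rows([
  [0, 0, 0, 0.2, 0, 0, 8],
  [0, 0, 0, 0.15, 0, 0, 8],
  [0, 0, 0, 0, 0, 0.06, 8],
  [0, 0, 0, 0, 0, 0.05, 8],
  [0, 0, 0, 0, 0, 0, 8],
])

```text
t: 60.85
ee_pos: [498.3, 32.6, 102.1]
tcp_rot: [-2.333, -2.099, 0.005]
force: [-0.4, -0.3, -0.7]
grip_width: 0.187
```

```bash
python3 ins.py d4
```

```text
t 60.9 w [498.3  32.6 102.1] b [-77.1 -22.7 102.1] yaw-rel 1.577 toolz [-0.  0. -1.] F [-0.4 -0.3 -0.7] g 17.6 j [-0.1  0.   1.6  0.   1.5  0.1]
t 61.0 w [498.5  32.4 102.5] b [-76.9 -22.8 102.5] yaw-rel 1.577 toolz [-0.  0. -1.] F [-0.2  0.1 -1.2] g 17.8 j [-0.1  0.   1.6  0.   1.5  0.1]
loop pred [314.7 207.5] axis at z [315.1 259.2]
```

View pics/d4_w.png

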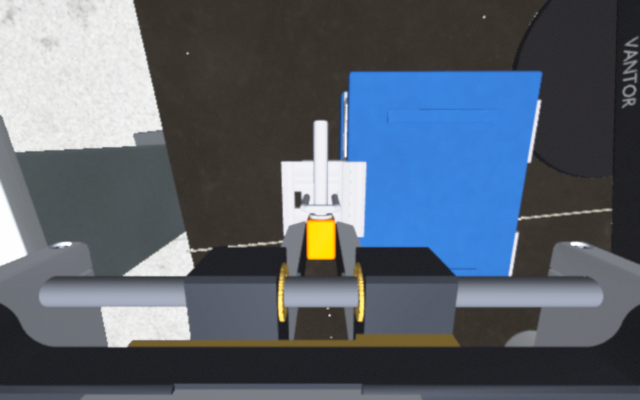

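View pics/d4_scene.png

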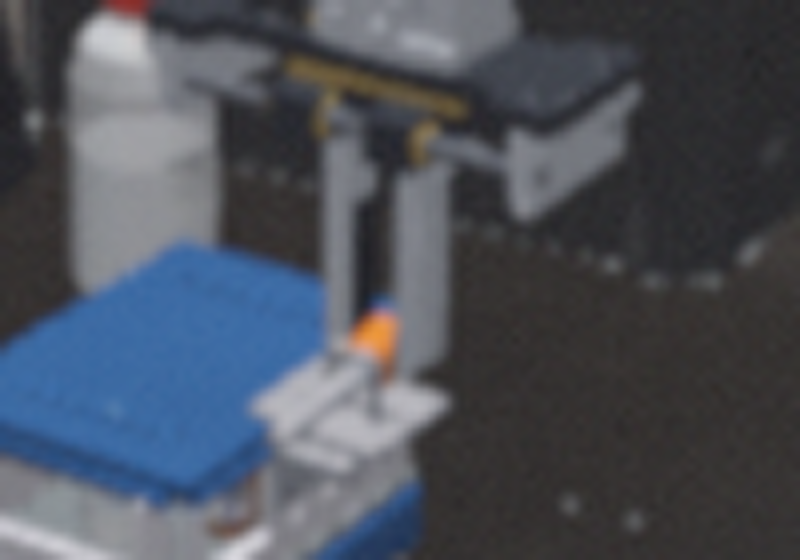

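>>> play_rows([
  [0, 0, 0, 0, 0, 0.04, 8],
  [0, 0, 0, 0, 0, 0, 26],
  [0, 0, 0, 0, 0, 0, 36],
  [0, 0, 0, 0, 0, 0, 36],
  [0, 0, 0, 0, 0, -0.3, 36],
])

```text
t: 61.47
ee_pos: [497.3, 32.6, 108.9]
tcp_rot: [-2.332, -2.097, 0.008]
force: [-0.8, 0.0, -0.1]
grip_width: 0.378
```

>>> play_rows([
  [0, 0, 0, 0, 0, -0.8, 36],
  [0, 0, 0, 0, 0, -1, 36],
  [0, 0, 0, 0, 0, -1, 36],
  [0, 0, 0, -0.5, 0, -1, 36],
  [0, 0, 0, 0, 0, 0, 36],
])

```text
t: 61.88
ee_pos: [500.6, 16.0, 232.9]
tcp_rot: [2.331, 2.094, 0.01]
force: [0.2, -0.2, 0.6]
grip_width: 0.38
```

```bash
python3 ins.py d5; python3 - <<'E'
from h import *
s=cam("scene","d5_s")
w=cam("wrist","d5_w2")
for n in ("pin_shoulder","pin_tip","loop","pin_head"):
  for r,c in((w,"wrist"),):
    from bench import ctrl
    o=ctrl.place_of(n,c); print(n,o[:1])
E
```

```text
t 61.9 w [500.6  16.  232.9] b [-73.  -38.9 232.9] yaw-rel 1.576 toolz [ 0. -0. -1.] F [ 0.2 -0.2  0.6] g 35.7 j [-0.1 -0.   1.4 -0.   1.8  0. ]
t 62.0 w [498.5  17.3 226.9] b [-75.3 -37.9 226.9] yaw-rel 1.576 toolz [ 0.  0. -1.] F [-0.5 -0.1 -1.5] g 36.0 j [-0.1 -0.   1.4  0.   1.8  0. ]
loop pred [313.8 162.3] axis at z [314.  197.2]
pin_shoulder [{'pixel': [325.4, 167.9], 'conf': 0.57}]
pin_tip [{'pixel': [319.3, 111.2], 'conf': 0.92}]
loop [{'pixel': [320.2, 164.6], 'conf': 0.49}]
pin_head [{'pixel': [324.5, 178.2], 'conf': 0.56}]
```

View pics/d5_w.png

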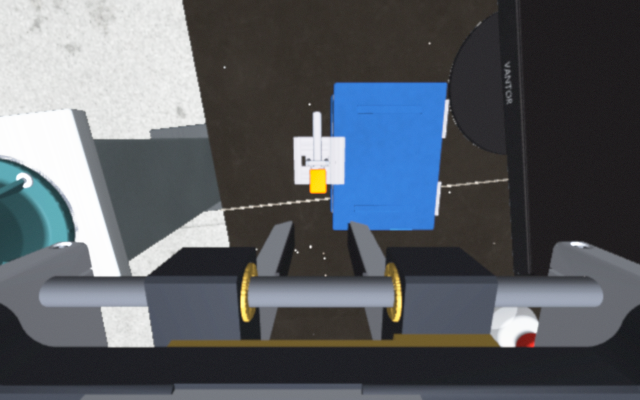

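View pics/d5_scene.png

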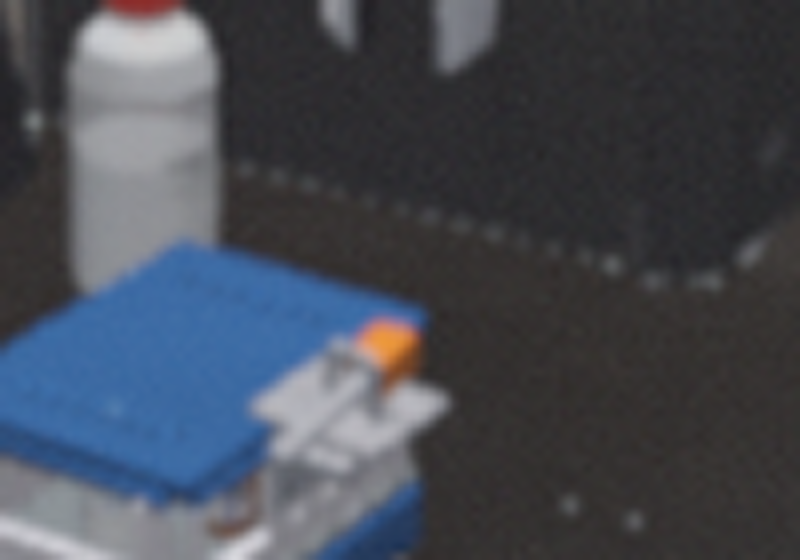

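View pics/d5_s.png

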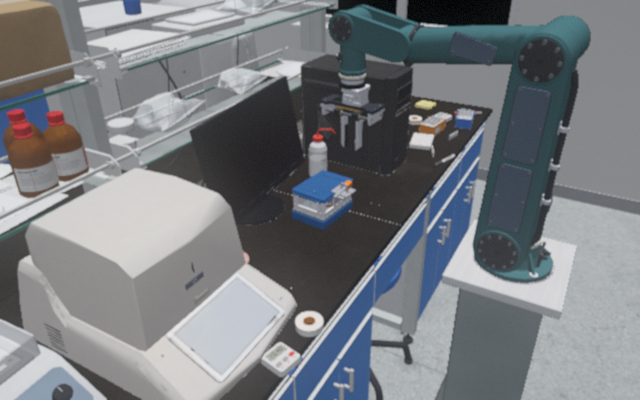

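```bash
python3 - <<'E'
from h import *
s=cam("scene");crop(s,"e_s",285,165,365,230,10)
w=cam("wrist");crop(w,"e_w",270,60,460,250,3)
st()
for n,p in dict(edgeR=(-62,-82,112),edgeL=(-62,82,112),tip=(-106,0,110),loop=(-80,0,122)).items(): print(n,(proj(s,b2w(*p))-[285,165])*10)
E
```

```text
t 62.5 w [497.2  17.7 223.9] b [-76.6 -37.6 223.9] yaw-rel 1.577 toolz [-0.  0. -1.] F [-0.5 -0.3 -0. ] g 35.9 j [-0.1 -0.   1.4  0.   1.8  0. ]
edgeR [686.3 138. ]
edgeL [381.5 351.1]
tip [661.4 286.7]
loop [589.4 227.7]
```

View pics/e_s.png

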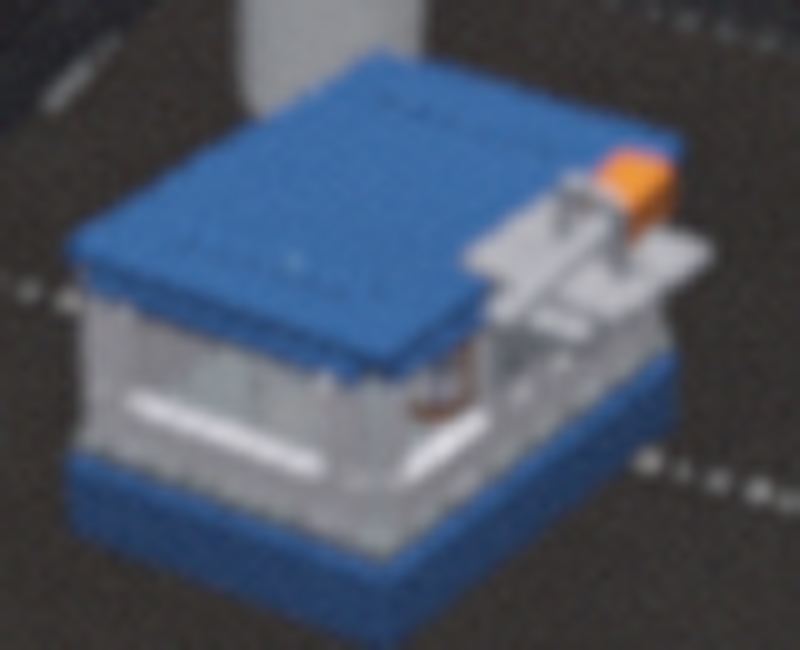

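View pics/e_w.png

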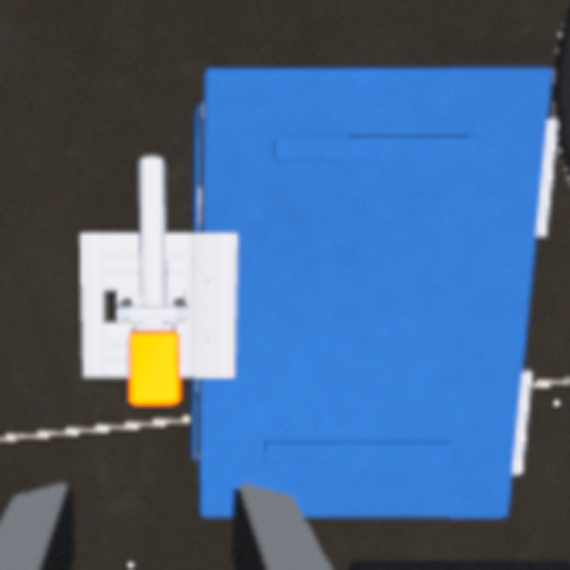

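The lid corners match what I predicted for a shut lid, (686,138) and (381,351) in the crop. The pin is through and its head is against the loop. Handing in.

```bash
python3 -c "
from bench import ctrl
print(ctrl.finish_job())"
```

```text
the job is handed in; nothing more can be done
None
```

I finished the whole task and handed the job in at about 62.5 s of the 210 s allowed; the hand-in reported no verdict. I raised the three walls, stood the three vials (blue, red and purple caps) inside, shut the lid and pressed the hasp flat. I then pushed the pin through the loop from the right side and moved the gripper clear.

**Lid, hasp and walls:** in the last pictures the lid's corners were within about 1 pixel of where a shut lid should appear. The hasp looks flat, and the left and front walls look upright. The right wall was hidden there, but I had pressed it to its stop earlier.

**Pin:** it was lying still after I let go, with its head right at the loop (before release the shoulder was about 8 mm before the loop's centre). I estimate the tip is about 50 mm beyond the loop.

**Robot and bystanders:** the gripper was about 100 mm above the box, touching nothing, and no bystander was touched.

**Checks that disagreed:**
- The loop sat about 3.5 mm off my box-frame estimate, so I lined the pin up from the wrist pictures instead.
- The network's `pin_shoulder` point had medium confidence (0.57) and was a few pixels off, so I relied on the pictures there too.
- The vials show only partly through the wall under the shut lid; I had checked all three before closing it.

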